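# Lay out the tools and bring the pram wheel's valve to the top

## Robot

A 7-joint arm with a two-finger parallel gripper is mounted at the origin on the work surface. World frame = base frame: x ahead of the robot, y to its left, z up, the work surface at z = 0. Lengths are in m, angles in rad, forces in N, time in s.
With the tool pointing down it reaches from about 0.35 to 0.9 m from the base axis. Payload 8.1 kg.
Tool frame: the origin (TCP) lies between the finger pads; the fingertips stand bot.tip_reach ahead of it and the grasp point (between the pads) lies 5 mm behind it (bot.tip_reach is the distance from the TCP to the fingertips, in m); z points along the fingers, y is the line along which they close (so a half turn about z gives the same grasp; the last joint's range is limited). The gripper opens to 92 mm and grips with 3 to 60 N. Pads are 19 mm wide; open, the fingers measure 130 mm over their backs; the gripper's body (75 mm by 190 mm) begins 47 mm behind the grasp point.
Start: joints at [1.127, 0.434, 0.025, 1.573, -0.012, 1.134, -0.075], TCP at [0.209, -0.589, 0.214] pointing down, gripper open.
Joint ranges: [-2.62, 2.62], [-0.44, 2.09], [-1.27, 1.32], [0.08, 2.57], [-1.32, 4.46], [0.12, 2], [-2.74, 2.74]. Speed limits (rad/s): [2.22, 2.22, 3.01, 3.01, 3.14, 3.14, 3.14].

## Interface

Orientations are given as [roll, pitch, yaw] about the fixed x, y, z axes, in that order (R = Rz(yaw) Ry(pitch) Rx(roll)).
In Python, from bench import bot gives the robot as it stands.
- The arm moves only by the tool send_rows, never from a script. Its argument "increments" is one flat list of numbers, 7 for each row, row after row: the shift along the tool's x, y, z in units of 20 cm (1.0 is 20 cm), then the turn, a rotation vector about the tool's x, y, z in units of 360 degrees (1.0 is 360 degrees), then the opening, from 0 (shut) to 1 (fully open). In form: [dx, dy, dz, rx, ry, rz, claw, dx, dy, dz, rx, ry, rz, claw, ...]. A call has 1 to 20 rows; each row is the pose to reach, as a shift and turn from the pose commanded when the call began, along the tool's axes at that moment, turning the shorter way round; what a row does not reach only later rows make up. A row lasts 1/8 s, in which the tool goes at most 62.5 mm and 10.7 degrees, less where a joint would pass 70% of its speed; a pose out of reach is approached as far as the arm can. A call with a number of a shift or a turn outside -1 to 1 is refused whole. A call with a gripper value outside its range is refused whole. The fingers move at their own pace and stop on an object; "newtons" is the grip in N (left out, the last holds). Time passes only in rows, so rows that repeat a pose let the fingers close. It gives the time, the measured TCP pose, the force, the opening and the grip force at its end, in the units of the state.
- bot.read_state(): the state, without advancing time (a new reading comes with each control period).
- bot.get_image(name): name is "side" or "top" or "wrist"; returns a dict with "img" (384x512x3 uint8, red, green, blue), "depth" (384x512 float32, m along the optical axis (not along the pixel's ray), 0 where there is no reading), "camera_matrix" (3x3 intrinsics, pixels), "R" (3x3) and "t" (3): a world point X has camera coordinates R X + t. Camera axes: x right, y down, z forward; pixel columns grow to the right and rows downward; lengths in m; the calibration is good to about 2 mm. The wrist camera is an equidistant fisheye: a pixel r from the principal point sees the ray r / f radians off the axis. A picture is of the moment at which its call begins.
- bot.job_done(): hands the job in; it is judged then, once.
The state is a dict: "clock": time; "qpos": joint angles; "dq": joint speeds; "effort": joint torques, N m; "eef_pos": TCP position; "eef_rot": TCP orientation; "wrist_force": force on the tool from outside, world axes, zero at the start; "ft_torque": the same for the moment, N m; "width": finger opening in m; "grasp_force": force on a finger pad.
Only numpy, scipy, OpenCV 4.12 (cv2) and the standard library are available. Lean on these libraries where they do the work, as an engineer would, in place of code of your own. Each camera call takes 0.05 s, during which the arm holds its last target. There are 200 camera calls.

## Task

The pram's front wheel has gone soft: get it ready to be seen to. Pull open the top drawer of the small pine chest, lay every tool you find in it flat in the steel tray, with the pressure gauge that is lying out on the nightstand, and push the drawer fully shut again; and turn the wheel on its axle until its valve stem is straight up above the axle. Leave the bottle, the toy car and the other things where they are.

Things in the scene. Friction and masses are not known exactly. Their poses are not given: they have to be found in the camera images.
- fork: pram fork unit, fixed, upside down: pine block 140 x 120 x 30 mm, steel crown, two upright blades (inner faces 48 mm either side of the wheel's mid-plane) ending 172 mm above the nightstand top. Origin: centre of the block's underside, on the nightstand top. x: along the axle, to the valve's side, away from the robot (within 17 degrees); y: level, in the wheel's plane; z up
- axle (a point): the wheel's centre on its axle, 160 mm above the nightstand top. Rubber tyre 175 mm across and 44 mm wide, flat sides, edges rounded by 12 mm, closed rim with five low ribs, hub 84 mm long; the top of the tyre is 247 mm up. Above the axle nothing stands beside the tyre: it can be pinched across its width there and swung round
- wheel (a joint): turn of the wheel about the axle, rad: 0 (or a whole number of turns) has the valve straight up; growing moves the top of the wheel towards the fork's -y; turns freely either way. Starts 1.2 to 5.08. Bearing friction 0.05 N m: it stays where it is left
- valve (a point): outer end of the valve stem: a brass stem of 9 mm diameter with a 12 mm brass cap, the only one on the wheel; it sticks out of the rim on the fork's +x side, this point 36 mm from the wheel's mid-plane and 43.5 mm from the axle (the stem stays within 52 mm of the axle)
- chest: small pine chest of two drawers, fixed, 260 deep (x), 340 wide (y), 156 mm high; origin: centre of its underside, on the nightstand top; own -x: out of the front, towards the robot. The upper drawer's inner floor is 88 mm up, its side walls reach 134, its front 144 mm up; inside 215 long, 298 mm wide. The lunch box stands on the rear of the top
- chest_drawer0 (a joint): travel of the chest's upper drawer, m: 0 shut (its start), 0.18 fully out towards the chest's -x; 1 N friction, stays where it is left. The tools lie in it lengthways (along x), side by side, 62 mm apart, middles about 85 mm behind the inside of its front, and ride with it
- chest_drawer0_handle (a point): middle of the upper drawer's handle: a level steel bar 11 mm thick and 120 mm long, along the chest's y, 35 mm in front of the drawer's face, 118 mm above the nightstand top (38 mm below the chest's top); two thin posts near its ends hold it
- tray: shallow steel tray, fixed, 340 mm (x) by 210 mm (y), floor 4 mm thick, rim 12 mm high and 4 mm thick; origin: centre of its underside; x and y along its sides
- pump: mini hand pump lying flat: aluminium barrel 24 mm thick, black block at the -x end, black cross handle 46 mm wide at the +x end, 150 mm long in all (x). Origin: centre of its underside. Always in the upper drawer at the start
- lever: black plastic tyre lever, 115 mm long (x), 18 mm wide, 8 mm thick, its +x end turned up to 14 mm. Origin: on its underside, 50 mm from the straight end. In the upper drawer or absent
- spanner: flat steel double ring spanner, 122 mm long (x), 7 mm thick, shank 13 mm wide, rings 25 and 22 mm across. Origin: centre of its underside. In the upper drawer or absent
- tin: closed metal tin of patches, 85 mm (x) by 36 mm by 22 mm high. Origin: centre of its underside. In the upper drawer or absent
- gauge: dial pressure gauge lying on its back on the nightstand top, in front of the wheel: black disc 44 mm across and 26 mm high with a white face, and a brass stem 11 mm thick that sticks out 20 mm along +x. Origin: centre of the disc's underside
- bottle: glass baby bottle standing at the back, 58 mm across, 165 mm high; origin: centre of its underside. To be left alone
- car: wooden toy car, 120 mm long, 70 mm wide, 62 mm high, on the nightstand top near the robot; origin under its middle. To be left alone
- lunchbox: closed lunch box on top of the chest, 120 x 170 x 59 mm; origin: centre of its underside. To be left alone
- cup: white plastic cup, 68 mm across, 75 mm high, at the left; origin: centre of its underside. To be left alone
- cream: white jar of cream, 68 mm across, 50 mm high, at the back; origin: centre of its underside. To be left alone
Not all that is in view belongs to the job. There is more than one size of the fork; the job needs the middle-sized.

How it is judged:
By the outcome, as a careful person would: the job done as asked, in the order asked, and still so for the second after the job is handed in, with the robot touching nothing.
Of lever, spanner, tin only 2 to 3 are there at a start; the rules pass over those that are not, and their reading is None.
At some moment in a run one of gauge may be knocked a few centimetres aside while the robot is not near it.
Once in a run the grip may slacken for a moment while it holds something.
It also fails if it takes over 210 s, if anything falls off the work surface, if the arm or the gripper's body presses on something with over 40 N, if the wrist force passes 120 N, or if a joint passes its speed limit or range.

## Working session

There is one attempt and no reset: what is moved stays moved. The work goes in short steps, Python scripts to look and compute and a tool call to move; the robot and the scene stay as the last step left them, time stands still between calls to the robot, and variables do not carry over. Pictures are saved under pics/ and viewed, at most 14 in all, crops included, and the job is handed in when it is done.

Besides the shell and the picture viewer there is one more tool, called after "Call:" as name(argument=value, ...) on one line, values as JSON. send_rows: Moves the arm, as the interface text tells. Its arguments: {"type":"object","properties":{"increments":{"type":"array","items":{"type":"number","minimum":-1,"maximum":1}},"newtons":{"type":"number"}},"required":["increments"]}

```bash
ls; mkdir -p pics; cat > h.py <<'E'
import numpy as np, cv2, pickle
from bench import bot
from scipy.spatial.transform import Rotation as Ro
def cap(n):
    d=bot.get_image(n); pickle.dump(d,open(f'{n}.pkl','wb')); return d
def load(n): return pickle.load(open(f'{n}.pkl','rb'))
def world(d):  # per-pixel world points from depth (pinhole)
    K=d['camera_matrix'];v,u=np.mgrid[0:384,0:512];z=d['depth']
    c=np.stack([(u-K[0,2])/K[0,0]*z,(v-K[1,2])/K[1,1]*z,z],-1)
    return (c-d['t'])@d['R']
def ray(d,u,v,h):
    K=d['camera_matrix'];r=np.array([(u-K[0,2])/K[0,0],(v-K[1,2])/K[1,1],1])@d['R'];o=-d['R'].T@d['t']
    return o+r*(h-o[2])/r[2]
def proj(d,X):
    c=d['R']@np.array(X)+d['t'];p=d['camera_matrix']@c;return p[:2]/p[2]
E
python3 - <<'E'
from h import *
s=bot.read_state();print(s,bot.tip_reach)
ims=[]
for n in('side','top'):
    d=cap(n);print(n,d['camera_matrix'].round(1).tolist(),(-d['R'].T@d['t']).round(3),d['R'].round(2).tolist())
    cv2.imwrite(f'pics/{n}0.png',cv2.resize(d['img'][:,:,::-1],(800,600),interpolation=cv2.INTER_CUBIC))
E
```

```text
pics
{'clock': 0.0, 'qpos': array([ 1.12740265,  0.43522229,  0.02496901,  1.5741057 , -0.01161608,
        1.13403356, -0.07511425]), 'dq': array([ 0.00105316,  0.00085366, -0.00035691,  0.00049146, -0.00125219,
        0.00038203, -0.00034618]), 'effort': array([-6.09999279e-04, -6.67855239e+01,  9.85014550e-01, -3.14471626e+01,
       -6.03386946e-02,  4.29551932e-02,  1.29011255e-04]), 'eef_pos': array([ 0.20866256, -0.58855323,  0.21294206]), 'eef_rot': array([-3.13997414e+00,  1.30568593e-04,  3.40706424e-01]), 'wrist_force': array([-0.31281908,  0.14975729, -0.50239845]), 'ft_torque': array([-0.02738993,  0.04323331, -0.02928945]), 'grasp_force': 0.0, 'width': 0.09166949766480112} 0.014
side [[391.9, 0.0, 252.2], [0.0, 391.9, 186.9], [0.0, 0.0, 1.0]] [0.023 0.862 0.775] [[-0.89, -0.45, 0.01], [-0.25, 0.48, -0.84], [0.38, -0.75, -0.54]]
top [[446.8, 0.0, 263.6], [0.0, 446.8, 192.6], [0.0, 0.0, 1.0]] [ 0.329 -0.043  1.359] [[-0.02, -1.0, -0.02], [-0.99, 0.02, -0.13], [0.13, 0.02, -0.99]]
```

View pics/side0.png

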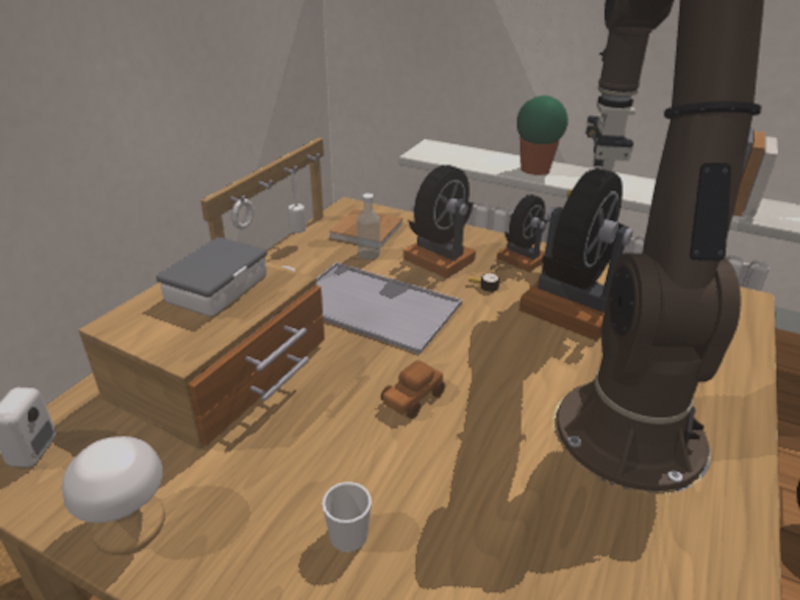

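View pics/top0.png

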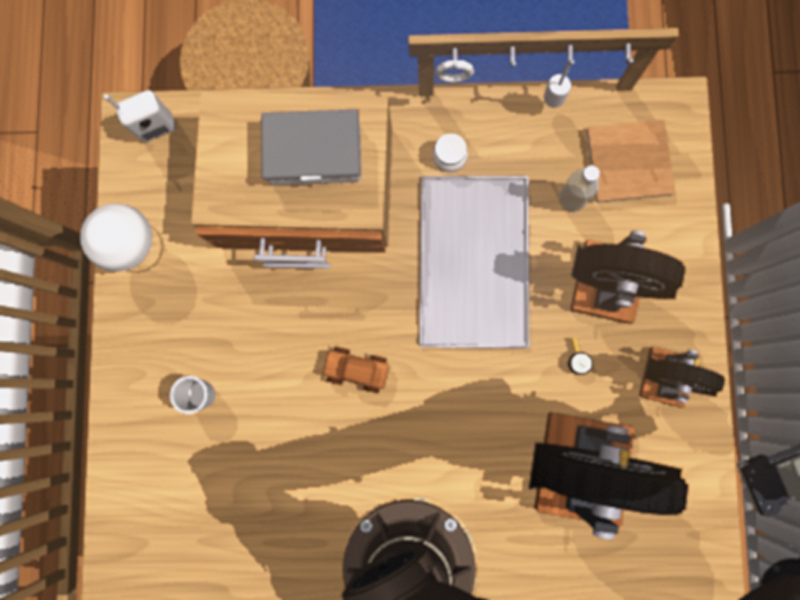

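The side and top views show three forks (top-view pixels): small (680,375), middle (625,270) and large (610,480). The gauge is at (580,362), the tray at (474,262), the drawer handle at (292,258), the bottle at (580,188) and the car at (357,370). By size I choose the fork at (625,270), and I'll check it by height and in a crop.

```bash
python3 - <<'E'
from h import *
d=load('top');W=world(d);s=load('side');S=world(s);im=d['img']
def box(x0,y0,x1,y1):
    k=.64;return slice(int(y0*k),int(y1*k)),slice(int(x0*k),int(x1*k))
def rect(P): 
    r=cv2.minAreaRect(P.astype(np.float32)*1000);return [np.round(q,1).tolist() if np.ndim(q) else round(q,1) for q in r], cv2.boxPoints(r).round().tolist()
# three wheels max height
for nm,b in dict(mid=(570,225,690,325),small=(640,340,725,410),large=(530,410,690,540)).items():
    P=W[box(*b)].reshape(-1,3);print(nm,'zmax',np.percentile(P[:,2],99.5).round(3))
# middle: tyre pixels above .2
b=box(560,225,700,325);P=W[b].reshape(-1,3);T=P[P[:,2]>.19];print('tyre',len(T),rect(T[:,:2]))
B=P[(abs(P[:,2]-.03)<.006)];print('block',len(B),rect(B[:,:2]))
Sx=S.reshape(-1,3);m=(Sx[:,2]>.21)&(abs(Sx[:,0]-T[:,0].mean())<.12)&(abs(Sx[:,1]-T[:,1].mean())<.12)
print('side tyre',m.sum(),rect(Sx[m][:,:2]),T.mean(0))
# chest top
P=W[box(170,80,410,260)].reshape(-1,3);C=P[abs(P[:,2]-.156)<.006];print('chest',len(C),C[:,2].mean(),rect(C[:,:2]))
# handle
P=W[box(245,225,340,275)].reshape(-1,3);H=P[(abs(P[:,2]-.118)<.014)];H=H[H[:,0]<np.median(C[:,0])]
print('handle',len(H),rect(H[:,:2]))
# tray: low saturation
hsv=cv2.cvtColor(im,cv2.COLOR_RGB2HSV);m=np.zeros((384,512),np.uint8);bb=box(410,165,540,355);m[bb]=((hsv[...,1]<60)*255).astype(np.uint8)[bb]
v,u=np.where(m);q=np.array([ray(d,a,c,.008) for a,c in zip(u,v)])
m2=cv2.morphologyEx(m,cv2.MORPH_OPEN,np.ones((5,5)));c=max(cv2.findContours(m2,0,2)[0],key=cv2.contourArea).reshape(-1,2)
print('tray',rect(np.array([ray(d,a,e,.012)[:2] for a,e in c])))
P=W[box(430,190,520,340)].reshape(-1,3);print('tray z',np.median(P[:,2]))
# gauge
P=W[box(560,335,600,380)].reshape(-1,3);G=P[(P[:,2]>.018)];print('gauge',len(G),rect(G[:,:2]),G[:,2].max())
g=box(560,330,600,380);m=(hsv[...,0]>18)&(hsv[...,0]<35)&(hsv[...,1]>150);vv,uu=np.where(m[g]);vv+=g[0].start;uu+=g[1].start
print('stem',len(uu),[ray(d,uu.mean(),vv.mean(),.018).round(3)] if len(uu) else 0)
for b,n in(((310,335,400,400),'car'),((560,155,610,220),'bottle'),((430,125,475,175),'cream'),((250,100,370,190),'lunch')):
    P=W[box(*b)].reshape(-1,3);P=P[P[:,2]>(.02 if n!='lunch' else .19)];print(n,rect(P[:,:2])[0],P[:,2].max())
cr=d['img'][130:270,330:480,::-1];cs=s['img'][95:215,250:400,::-1]
cv2.imwrite('pics/c1.png',np.hstack([cv2.resize(cr,(450,420)),cv2.resize(cs,(350,420))]))
E
```

```text
mid zmax 0.251
small zmax 0.177
large zmax 0.329
tyre 1240 ([[470.8, -241.6], [120.7, 472.8], 21.3], [[329.0, -43.0], [500.0, -484.0], [613.0, -440.0], [441.0, 1.0]])
block 440 ([[530.0, -394.8], [121.7, 139.6], 75.1], [[447.0, -436.0], [582.0, -472.0], [613.0, -354.0], [478.0, -318.0]])
side tyre 369 ([[527.6, -392.2], [146.4, 46.9], 73.8], [[485.0, -456.0], [530.0, -469.0], [571.0, -328.0], [526.0, -315.0]]) [ 0.52308019 -0.37990228  0.24719128]
chest 7235 0.1565863073517194 ([[735.8, 197.4], [342.3, 261.7], 86.7], [[595.0, 34.0], [857.0, 19.0], [876.0, 361.0], [615.0, 376.0]])
handle 355 ([[593.2, 203.7], [175.3, 59.1], 87.2], [[559.0, 118.0], [618.0, 115.0], [627.0, 290.0], [568.0, 293.0]])
tray ([[576.8, -136.8], [212.9, 339.7], 88.1], [[404.0, -238.0], [743.0, -249.0], [750.0, -36.0], [411.0, -25.0]])
tray z 0.004225802495495888
gauge 194 ([[376.5, -196.0], [69.9, 312.4], 4.7], [[329.0, -43.0], [355.0, -355.0], [424.0, -349.0], [398.0, -37.0]]) 1.3587910532167142
stem 18 [array([ 0.408, -0.325,  0.018])]
car [[358.9, 54.7], [204.6, 69.4], 75.6] 1.3587910532167142
bottle [[561.8, -215.6], [81.2, 574.0], 45.4] 1.3587910532167142
cream [[574.0, -85.3], [65.1, 493.3], 87.8] 1.3587910532167142
lunch [[564.2, 107.9], [527.4, 186.7], 13.2] 1.3587910532167142
```

View pics/c1.png

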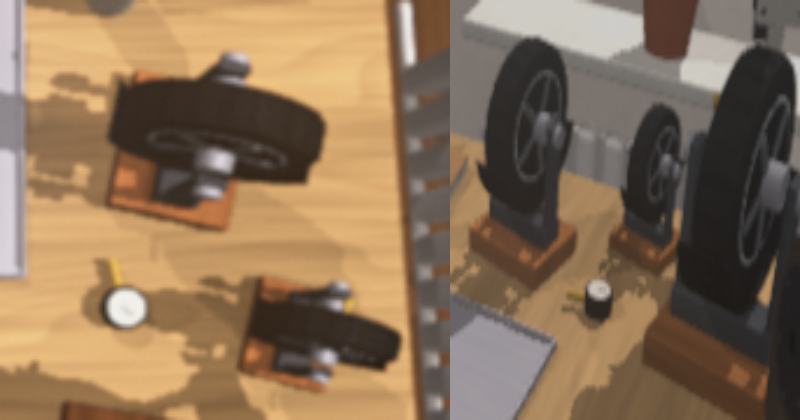

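The crop confirms it: the middle wheel tops out at 0.251 m and its block measures 140 × 122 mm. The small wheel tops out at 0.177 m and the large one at 0.329 m. The valve is hidden on the far side. Next I'll refine the handle and gauge, then move.

```bash
cat >> h.py <<'E'
def plan(*wps):
    """increments (tool frame, units) from current pose to [x,y,z,yaw] with tool straight down"""
    s=bot.read_state();p=s['eef_pos'];R=Ro.from_euler('xyz',s['eef_rot'])
    print('t',round(s['clock'],2),'at',p.round(4),s['eef_rot'].round(3),'w',round(s['width'],4),'g',round(s['grasp_force'],1),'F',s['wrist_force'].round(1),'q7',s['qpos'][6].round(2))
    for w in wps:
        d=R.inv().apply(np.array(w[:3])-p)/.2
        r=(R.inv()*Ro.from_euler('xyz',[np.pi,0,w[3]])).as_rotvec()/(2*np.pi)
        print(w,'->',d.round(3).tolist(),r.round(4).tolist())
E
python3 - <<'E'
from h import *
d=load('top');W=world(d);ok=d['depth']>0
a=np.radians(-3.3);R=np.array([[np.cos(a),-np.sin(a)],[np.sin(a),np.cos(a)]])
L=(W[...,:2]-[.7358,.1974])@R
m=ok&(L[...,0]<-.145)&(L[...,0]>-.2)&(abs(L[...,1])<.12)&(W[...,2]>.1)&(W[...,2]<.135)
print('handle local',L[m].min(0),L[m].max(0),np.median(L[m],0),m.sum(),W[m][:,2].mean())
m2=ok&(L[...,0]<-.12)&(L[...,0]>-.15)&(abs(L[...,1])<.17)&(W[...,2]>.12)
print('front',L[m2][:,0].min(),W[m2][:,2].max())
for n,b in dict(gauge=(.34,.44,-.38,-.28),car=(.3,.45,-.03,.2),bottle=(.62,.8,-.4,-.26),cream=(.7,.85,-.12,0)).items():
    m=ok&(W[...,0]>b[0])&(W[...,0]<b[1])&(W[...,1]>b[2])&(W[...,1]<b[3])&(W[...,2]>.02)
    if n=='gauge': m&=W[...,2]<.05
    print(n,cv2.minAreaRect(W[m][:,:2].astype(np.float32)*1000),W[m][:,2].max(),m.sum())
P=W[ok&(W[...,2]>.19)&(W[...,0]>.66)&(W[...,1]>.05)&(W[...,1]<.35)&(W[...,2]<.25)];print('lunch',P.min(0),P.max(0))
plan([.209,-.589,.45,-.06],[.5,-.2,.45,-.06],[.5,.2,.45,-.06])
E
```

```text
handle local [-0.1722477  -0.06622953] [-0.14522201  0.06177474] [-0.16624868 -0.00044057] 213 0.12280568936854128
front -0.14980437759667328 0.15193821055552928
gauge ((379.28955078125, -333.5522155761719), (41.724708557128906, 55.194522857666016), 69.37345123291016) 0.036592046346438166 174
car ((368.9560852050781, 95.49653625488281), (120.0894775390625, 69.55538177490234), 76.2494888305664) 0.07136432225235878 796
bottle ((735.3975830078125, -352.8309020996094), (93.6966781616211, 128.73291015625), 89.87715911865234) 0.17126700654702975 621
cream ((758.50537109375, -83.91642761230469), (62.59244155883789, 127.7254867553711), 75.64839935302734) 0.058785645340527944 364
lunch [0.68604717 0.06642099 0.19001107] [0.80921646 0.23663476 0.22333259]
t 0.1 at [ 0.2087 -0.5886  0.213 ] [-3.14   0.     0.341] w 0.0919 g 0.0 F [-0.5 -0.4  0.1] q7 -0.08
[0.209, -0.589, 0.45, -0.06] -> [0.001, 0.001, -1.185] [-0.0002, 0.0001, 0.0638]
[0.5, -0.2, 0.45, -0.06] -> [2.022, -1.346, -1.183] [-0.0002, 0.0001, 0.0638]
[0.5, 0.2, 0.45, -0.06] -> [2.69, -3.231, -1.181] [-0.0002, 0.0001, 0.0638]
```

Call:
send_rows(increments=[0, 0, -0.3, 0, 0, 0.02, 0, 0, 0, -0.6, 0, 0, 0.04, 0, 0, 0, -0.9, 0, 0, 0.064, 0, 0, 0, -1, 0, 0, 0.064, 0, 0, 0, -1, 0, 0, 0.064, 0, 0, 0, -1, 0, 0, 0.064, 0])

```text
clock: 0.85
eef_pos: [0.2087, -0.5886, 0.4118]
eef_rot: [-3.139, 0.001, -0.061]
wrist_force: [-0.2, 0.2, -0.8]
width: 0.0366
grasp_force: 0.0
```

```bash
python3 -c "
from h import *
plan([.36,-.43,.41,-.058],[.5,-.25,.41,-.058])"
```

```text
t 0.85 at [ 0.2087 -0.5886  0.4118] [-3.139e+00  1.000e-03 -6.100e-02] w 0.0366 g 0.0 F [-0.2  0.2 -0.8] q7 -0.45
[0.36, -0.43, 0.41, -0.058] -> [0.706, -0.837, 0.01] [-0.0004, 0.0002, -0.0005]
[0.5, -0.25, 0.41, -0.058] -> [1.35, -1.779, 0.012] [-0.0004, 0.0002, -0.0005]
```

Call:
send_rows(increments=[0.18, -0.21, 0, 0, 0, 0, 0, 0.36, -0.42, 0, 0, 0, 0, 0, 0.54, -0.63, 0, 0, 0, 0, 0, 0.72, -0.84, 0, 0, 0, 0, 0, 0.9, -1, 0, 0, 0, 0, 0, 0.9, -1, 0, 0, 0, 0, 0, 0.9, -1, 0, 0, 0, 0, 0])

```text
clock: 1.72
eef_pos: [0.4, -0.4006, 0.4123]
eef_rot: [-3.141, 0.002, -0.061]
wrist_force: [-0.6, -0.8, -1.1]
width: 0.0002
grasp_force: 0.0
```

Call:
send_rows(increments=[0.2, -0.25, 0, 0, 0, 0, 0, 0.4, -0.5, 0, 0, 0, 0, 0, 0.6, -0.75, 0, 0, 0, 0, 0, 0.8, -1, 0, 0, 0, 0, 0, 0.8, -1, 0, 0, 0, 0, 0, 0.8, -1, 0, 0, 0, 0, 0])

```text
clock: 2.48
eef_pos: [0.5721, -0.2121, 0.4129]
eef_rot: [3.141, 0.002, -0.063]
wrist_force: [-0.4, 0.0, 0.2]
width: 0.0004
grasp_force: 0.0
```

Call:
send_rows(increments=[0.05, -0.25, 0, 0, 0, 0, 0, 0.1, -0.5, 0, 0, 0, 0, 0, 0.15, -0.75, 0, 0, 0, 0, 0, 0.2, -1, 0, 0, 0, 0, 0, 0.2, -1, 0, 0, 0, 0, 0, 0.2, -1, 0, 0, 0, 0, 0])

```text
clock: 3.22
eef_pos: [0.6246, -0.0166, 0.4137]
eef_rot: [3.14, 0.0, -0.065]
wrist_force: [-0.0, -0.0, -0.6]
width: 0.0002
grasp_force: 0.0
```

```bash
python3 -c "
from h import *
plan([.590,.2058,.3,-.0576],[.59,.2058,.12,-.0576])"
```

```text
t 3.23 at [ 0.6246 -0.0166  0.4137] [ 3.14   0.    -0.065] w 0.0002 g 0.0 F [-0.  -0.  -0.6] q7 -1.75
[0.59, 0.2058, 0.3, -0.0576] -> [-0.245, -1.099, 0.567] [0.0003, 0.0, -0.0012]
[0.59, 0.2058, 0.12, -0.0576] -> [-0.245, -1.101, 1.467] [0.0003, 0.0, -0.0012]
```

Call:
send_rows(increments=[-0.06, -0.25, 0.1, 0, 0, 0, 0, -0.12, -0.5, 0.2, 0, 0, 0, 0, -0.18, -0.75, 0.35, 0, 0, -0.0012, 0, -0.245, -1, 0.5, 0, 0, -0.0012, 0, -0.245, -1, 0.57, 0, 0, -0.0012, 0, -0.245, -1, 0.57, 0, 0, -0.0012, 0])

```text
clock: 3.98
eef_pos: [0.5887, 0.1857, 0.2989]
eef_rot: [3.139, 0.001, -0.057]
wrist_force: [0.6, -0.5, 0.3]
width: 0.0
grasp_force: 0.0
```

```bash
python3 - <<'E'
from h import *
plan([.590,.2058,.18,-.0576],[.59,.2058,.119,-.0576])
d=cap('wrist');print(d['camera_matrix'].round(1).tolist(),(-d['R'].T@d['t']).round(3),d['R'].round(2).tolist())
cv2.imwrite('pics/w1.png',cv2.resize(d['img'][:,:,::-1],(640,480)))
E
```

```text
t 3.98 at [0.5887 0.1857 0.2989] [ 3.139e+00  1.000e-03 -5.700e-02] w 0.0 g 0.0 F [ 0.6 -0.5  0.3] q7 -2.11
[0.59, 0.2058, 0.18, -0.0576] -> [0.001, -0.102, 0.594] [0.0004, 0.0002, 0.0]
[0.59, 0.2058, 0.119, -0.0576] -> [0.002, -0.103, 0.899] [0.0004, 0.0002, 0.0]
[[297.3, 0.0, 252.9], [0.0, 297.3, 192.6], [0.0, 0.0, 1.0]] [0.66  0.181 0.47 ] [[-0.06, -1.0, 0.0], [-0.96, 0.06, 0.26], [-0.26, 0.01, -0.97]]
```

View pics/w1.png

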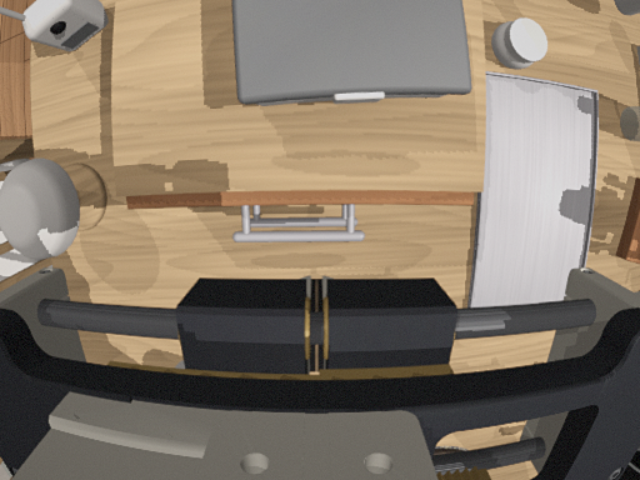

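The wrist view shows the upper handle at (298,236), between its posts, with the tray to the right. I'll check the handle position by ray, then descend.

```bash
cat >> h.py <<'E'
def wray(d,u,v,h):
    K=d['camera_matrix'];a=np.array([u-K[0,2],v-K[1,2]]);r=np.hypot(*a);th=r/K[0,0]
    c=np.array([*(a/max(r,1e-9)*np.sin(th)),np.cos(th)])@d['R'];o=-d['R'].T@d['t']
    return o+c*(h-o[2])/c[2]
def wworld(d):
    K=d['camera_matrix'];v,u=np.mgrid[0:384,0:512];a=np.stack([u-K[0,2],v-K[1,2]],-1);r=np.linalg.norm(a,axis=-1);t=np.clip(r/K[0,0],1e-6,1.4)
    c=np.concatenate([a/np.maximum(r,1e-9)[...,None]*np.tan(t)[...,None],np.ones((384,512,1))],-1)*d['depth'][...,None]
    return (c-d['t'])@d['R']
E
python3 - <<'E'
from h import *
d=load('wrist');print(wray(d,298*.8,236.5*.8,.1235),wray(d,236*.8,236.5*.8,.1235),wray(d,362*.8,236.5*.8,.1235)); print(wworld(d)[189,240])
print('face top edge',wray(d,300*.8,193*.8,.144))
E
```

```text
[0.57145694 0.20243555 0.1235    ] [0.57500529 0.26313174 0.1235    ] [0.56793032 0.14068901 0.1235    ]
[0.5714507  0.20052514 0.12293685]
face top edge [0.61615316 0.19677137 0.144     ]
```

Call:
send_rows(increments=[0, -0.1, 0.2, 0, 0, 0, 0, 0, -0.1, 0.4, 0, 0, 0, 0, 0, -0.1, 0.5, 0, 0, 0, 0, 0, -0.1, 0.5, 0, 0, 0, 0])

```text
clock: 4.53
eef_pos: [0.59, 0.2063, 0.1994]
eef_rot: [3.14, 0.001, -0.057]
wrist_force: [0.7, -0.3, 0.0]
width: 0.0
grasp_force: 0.0
```

Call:
send_rows(increments=[0.005, 0, 0.1, 0, 0, 0, 0, 0.005, 0, 0.2, 0, 0, 0, 0, 0.005, 0, 0.25, 0, 0, 0, 0, 0.005, 0, 0.3, 0, 0, 0, 0, 0.005, 0, 0.35, 0, 0, 0, 0, 0.005, 0, 0.4, 0, 0, 0, 0, 0.005, 0, 0.4, 0, 0, 0, 0])

```text
clock: 5.4
eef_pos: [0.5899, 0.2088, 0.1188]
eef_rot: [3.141, 0.001, -0.054]
wrist_force: [0.0, 0.7, 1.1]
width: 0.0004
grasp_force: 0.0
```

Call:
send_rows(increments=[-0.03, 0, 0, 0, 0, 0, 0, -0.08, 0, 0, 0, 0, 0, 0, -0.15, 0, 0, 0, 0, 0, 0, -0.23, 0, 0, 0, 0, 0, 0, -0.31, 0, 0, 0, 0, 0, 0, -0.39, 0, 0, 0, 0, 0, 0, -0.47, 0, 0, 0, 0, 0, 0, -0.55, 0, 0, 0, 0, 0, 0, -0.63, 0, 0, 0, 0, 0, 0, -0.7, 0, 0, 0, 0, 0, 0, -0.77, 0, 0, 0, 0, 0, 0, -0.83, 0, 0, 0, 0, 0, 0, -0.87, 0, 0, 0, 0, 0, 0, -0.89, 0, 0, 0, 0, 0, 0, -0.9, 0, 0, 0, 0, 0, 0, -0.9, 0, 0, 0, 0, 0, 0])

```text
clock: 7.4
eef_pos: [0.4109, 0.2187, 0.1197]
eef_rot: [-3.142, -0.0, -0.054]
wrist_force: [0.3, 0.2, -0.4]
width: 0.0007
grasp_force: 0.0
```

Call:
send_rows(increments=[0.015, 0, -0.1, 0, 0, 0, 0, 0.015, 0, -0.3, 0, 0, 0, 0, 0.015, 0, -0.6, 0, 0, 0, 0, 0, 0, -0.9, 0, 0, 0, 0, 0, 0, -1, 0, 0, 0, 0.4, 0, 0, -1, 0, 0, 0, 0.4])

```text
clock: 8.15
eef_pos: [0.4117, 0.2192, 0.3212]
eef_rot: [-3.14, -0.003, -0.054]
wrist_force: [0.1, 0.7, -0.1]
width: 0.0156
grasp_force: 0.0
```

```bash
python3 - <<'E'
from h import *
d=cap('wrist');t=cap('top');plan([.45,.2,.32,-.0576])
cv2.imwrite('pics/w2.png',np.hstack([cv2.resize(d['img'][:,:,::-1],(420,315)),cv2.resize(t['img'][30:260,60:320,::-1],(356,315))]))
E
```

```text
t 8.25 at [0.4105 0.2183 0.3187] [ 3.141e+00  1.000e-03 -5.400e-02] w 0.0241 g 0.0 F [-1.2 -0.3  0.1] q7 -2.27
[0.45, 0.2, 0.32, -0.0576] -> [0.202, 0.081, -0.007] [0.0001, 0.0002, 0.0005]
```

View pics/w2.png

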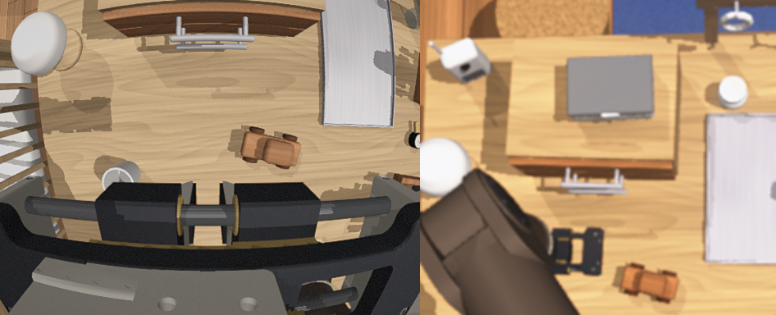

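The drawer still looks shut, with its handle where it was. I'll measure before retrying.

```bash
python3 - <<'E'
from h import *
t=load('top');W=world(t);ok=t['depth']>0
a=np.radians(-3.3);R=np.array([[np.cos(a),-np.sin(a)],[np.sin(a),np.cos(a)]])
L=(W[...,:2]-[.7358,.1974])@R
m=ok&(L[...,0]<-.145)&(L[...,0]>-.25)&(abs(L[...,1])<.12)&(W[...,2]>.1)&(W[...,2]<.135)
print(L[m].min(0),L[m].max(0),np.median(L[m],0),m.sum())
d=load('wrist');Q=wworld(d)
# finger tips seen in wrist cam
g=Q[int(210*384/315)-12:int(210*384/315)+25:6,int(185*512/420):int(245*512/420):12];print(g.round(3)[...,:].reshape(-1,3)[:40].tolist())
m=(d['depth']>0)&(Q[...,2]>.1)&(Q[...,2]<.135)&(Q[...,1]>.1)&(Q[...,1]<.3)&(Q[...,0]<.6);print(m.sum(),np.median(Q[m],0))
E
```

```text
[-0.17244858 -0.0650782 ] [-0.14592097  0.06279567] [-0.16666544 -0.0007368 ] 213
[[0.425, 0.23, 0.367], [0.421, 0.225, 0.36], [0.255, 0.234, -0.0], [0.254, 0.212, 0.001], [0.422, 0.208, 0.363], [0.445, 0.207, 0.413], [0.448, 0.204, 0.421], [0.445, 0.224, 0.415], [0.444, 0.221, 0.414], [0.444, 0.217, 0.414], [0.444, 0.214, 0.415], [0.443, 0.21, 0.414], [0.443, 0.207, 0.414], [0.448, 0.205, 0.424], [0.443, 0.224, 0.416], [0.443, 0.221, 0.416], [0.443, 0.217, 0.416], [0.443, 0.214, 0.417], [0.442, 0.211, 0.416], [0.442, 0.207, 0.416], [0.446, 0.205, 0.424], [0.441, 0.225, 0.416], [0.441, 0.221, 0.417], [0.441, 0.218, 0.417], [0.441, 0.214, 0.418], [0.441, 0.211, 0.418], [0.441, 0.207, 0.418], [0.445, 0.205, 0.424], [0.44, 0.224, 0.418], [0.44, 0.221, 0.418], [0.44, 0.218, 0.418], [0.439, 0.214, 0.417], [0.44, 0.211, 0.419], [0.439, 0.207, 0.418], [0.442, 0.205, 0.424], [0.438, 0.225, 0.417], [0.438, 0.221, 0.417], [0.437, 0.218, 0.417], [0.437, 0.214, 0.417], [0.437, 0.211, 0.417]]
1072 [0.5712142  0.2010269  0.12226269]
```

The drawer never moved and there was no force on the wrist. I'll repeat the hook and check it while hooked, before the full pull.

Call:
send_rows(increments=[0.3, 0, 0, 0, 0, 0, 0, 0.6, 0, 0.1, 0, 0, 0, 0, 0.9, 0, 0.3, 0, 0, 0, 0, 0.9, 0, 0.5, 0, 0, 0, 0, 0.9, 0, 0.6, 0, 0, 0, 0, 0.9, 0, 0.6, 0, 0, 0, 0])

```text
clock: 9.0
eef_pos: [0.5886, 0.2081, 0.1961]
eef_rot: [3.139, 0.006, -0.054]
wrist_force: [-0.9, -0.7, 0.8]
width: 0.0004
grasp_force: 0.0
```

```bash
python3 -c "
from h import *
plan([.591,.206,.114,-.0576])"
```

```text
t 9.0 at [0.5886 0.2081 0.1961] [ 3.139  0.006 -0.054] w 0.0004 g 0.0 F [-0.9 -0.7  0.8] q7 -2.16
[0.591, 0.206, 0.114, -0.0576] -> [0.015, 0.009, 0.41] [0.0004, 0.001, 0.0006]
```

Call:
send_rows(increments=[0.01, 0, 0.1, 0, 0, 0, 0, 0.01, 0, 0.2, 0, 0, 0, 0, 0.01, 0, 0.3, 0, 0, 0, 0, 0.01, 0, 0.41, 0, 0, 0, 0, 0.01, 0, 0.41, 0, 0, 0, 0, -0.02, 0, 0.41, 0, 0, 0, 0, -0.06, 0, 0.41, 0, 0, 0, 0, -0.1, 0, 0.41, 0, 0, 0, 0, -0.15, 0, 0.41, 0, 0, 0, 0, -0.2, 0, 0.41, 0, 0, 0, 0, -0.2, 0, 0.41, 0, 0, 0, 0])

```text
clock: 10.38
eef_pos: [0.5496, 0.2114, 0.1179]
eef_rot: [3.142, 0.0, -0.053]
wrist_force: [0.4, 0.5, 0.8]
width: 0.0005
grasp_force: 0.0
```

```bash
python3 - <<'E'
from h import *
d=cap('wrist');t=cap('side');plan()
cv2.imwrite('pics/w3.png',np.hstack([cv2.resize(d['img'][:,:,::-1],(420,315)),cv2.resize(t['img'][170:300,50:230,::-1],(380,315))]))
E
```

```text
t 10.47 at [0.5506 0.2112 0.1178] [-3.142 -0.    -0.054] w 0.0007 g 0.0 F [ 0.  -0.6  0.5] q7 -2.22
```

View pics/w3.png

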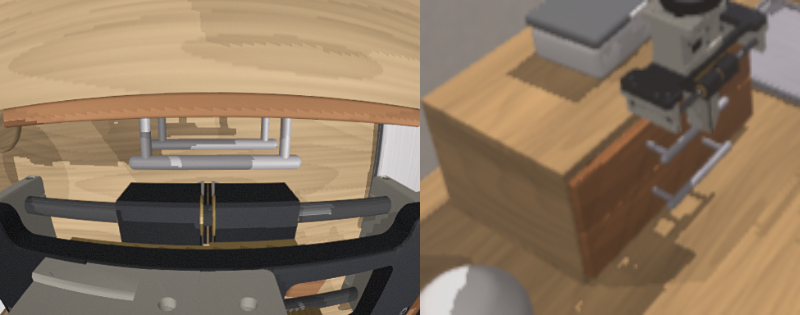

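```bash
python3 - <<'E'
from h import *
for n,f in(('wrist',wworld),('side',world)):
    d=load(n);Q=f(d)
    m=(d['depth']>0)&(Q[...,2]>.108)&(Q[...,2]<.128)&(Q[...,1]>.12)&(Q[...,1]<.28)&(Q[...,0]<.598)&(Q[...,0]>.48)
    print(n,m.sum(),np.median(Q[m],0),Q[m].min(0),Q[m].max(0)); 
    h,_=np.histogram(Q[m][:,0],np.arange(.48,.6,.005));print(h)
    c=d['R']@np.array([.5496,.2114,.104])+d['t'];print('tip proj',c, (d['camera_matrix']@c)[:2]/c[2])
E
```

```text
wrist 4641 [0.5737018  0.20167152 0.12238406] [0.56290265 0.13921413 0.11585932] [0.5979197  0.26766518 0.12577569]
[   0    0    0    0    0    0    0    0    0    0    0    0    0    0
    0    0   73  935 1832 1025  208  216  221]
tip proj [-0.00108573  0.02035358  0.19692251] [251.26388922 223.34690284]
side 129 [0.5681711  0.24004178 0.12349315] [0.55971444 0.14167718 0.11572821] [0.59704581 0.27005868 0.12742669]
[ 0  0  0  0  0  0  0  0  0  0  0  0  0  0  0  1 25 58 23  3  6  4  6]
tip proj [-0.17904719  0.11844406  1.05114559] [185.42384028 231.03156722]
```

```bash
python3 - <<'E'
from h import *
t=load('side');Q=world(t);ok=t['depth']>0
m=ok&(abs(Q[...,0]-.55)<.03)&(abs(Q[...,1]-.211)<.03)&(Q[...,2]>.09)
for lo in np.arange(.09,.2,.01):
    k=m&(Q[...,2]>=lo)&(Q[...,2]<lo+.01)
    if k.sum(): print(round(lo,2),k.sum(),Q[k].min(0).round(3),Q[k].max(0).round(3))
cv2.imwrite('pics/s4.png',cv2.resize(t['img'][180:260,130:230,::-1],(750,600),interpolation=cv2.INTER_CUBIC))
E
```

```text
0.11 7 [0.564 0.2   0.117] [0.567 0.237 0.12 ]
0.12 41 [0.563 0.204 0.12 ] [0.573 0.24  0.127]
0.13 9 [0.537 0.203 0.132] [0.541 0.217 0.14 ]
0.14 32 [0.536 0.196 0.141] [0.562 0.228 0.15 ]
0.15 44 [0.537 0.194 0.15 ] [0.56 0.23 0.16]
0.16 49 [0.537 0.193 0.16 ] [0.559 0.23  0.17 ]
0.17 32 [0.537 0.193 0.17 ] [0.554 0.231 0.179]
0.18 11 [0.539 0.221 0.18 ] [0.558 0.232 0.189]
0.19 2 [0.549 0.239 0.195] [0.55  0.24  0.199]
0.2 6 [0.541 0.238 0.201] [0.551 0.24  0.208]
```

View pics/s4.png

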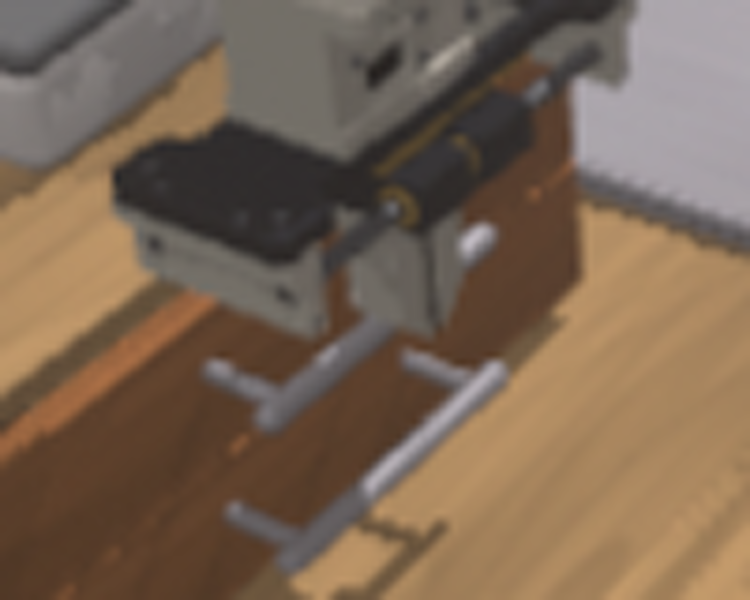

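```bash
python3 - <<'E'
from h import *
print(bot.tip_reach)
t=load('side');Q=world(t)
for u,v in((320,310),(320,325),(150,260),(300,180),(400,280),(430,300),(430,320),(370,290),(470,160)):
    a,b=int(130+u/7.5),int(180+v/7.5);print((u,v),Q[b,a].round(3))
E
```

```text
0.014
(320, 310) [0.517 0.296 0.208]
(320, 325) [0.515 0.3   0.205]
(150, 260) [0.583 0.296 0.205]
(300, 180) [0.531 0.28  0.242]
(400, 280) [0.539 0.228 0.166]
(430, 300) [0.538 0.214 0.147]
(430, 320) [0.539 0.214 0.141]
(370, 290) [0.551 0.23  0.16 ]
(470, 160) [0.514 0.218 0.218]
```

By depth the fingertips sit about 30 mm higher than the reported TCP implies, which explains why they passed over the bar. I'll lower onto free tabletop to check this by contact.

Call:
send_rows(increments=[-0.2, -0.1, 0, 0, 0, 0, 0, -0.4, -0.2, 0, 0, 0, 0, 0, -0.5, -0.2, 0.1, 0, 0, 0, 0, -0.5, -0.2, 0.2, 0, 0, 0, 0, -0.5, -0.2, 0.3, 0, 0, 0, 0, -0.5, -0.2, 0.4, 0, 0, 0, 0, -0.5, -0.2, 0.45, 0, 0, 0, 0, -0.5, -0.2, 0.45, 0, 0, 0, 0])

```text
clock: 11.48
eef_pos: [0.4527, 0.2563, 0.0273]
eef_rot: [3.141, 0.001, -0.054]
wrist_force: [0.2, 0.4, -0.7]
width: 0.0003
grasp_force: 0.0
```

```bash
python3 - <<'E'
from h import *
plan();t=cap('side');Q=world(t);ok=t['depth']>0;p=bot.read_state()['eef_pos']
m=ok&(abs(Q[...,0]-p[0])<.02)&(abs(Q[...,1]-p[1])<.03)&(Q[...,2]>.006)
for lo in np.arange(.0,.1,.005):
    k=m&(Q[...,2]>=lo)&(Q[...,2]<lo+.005)
    if k.sum(): print(round(lo,3),k.sum(),Q[k].mean(0).round(3))
E
```

```text
t 11.47 at [0.4527 0.2563 0.0273] [ 3.141e+00  1.000e-03 -5.400e-02] w 0.0003 g 0.0 F [ 0.2  0.4 -0.7] q7 -2.44
0.005 1 [0.435 0.279 0.008]
0.04 1 [0.443 0.254 0.043]
0.045 7 [0.442 0.256 0.047]
0.05 11 [0.442 0.253 0.053]
0.055 17 [0.445 0.262 0.058]
0.06 18 [0.446 0.263 0.062]
0.065 19 [0.445 0.264 0.068]
0.07 16 [0.444 0.264 0.072]
0.075 7 [0.443 0.268 0.078]
0.08 9 [0.445 0.271 0.083]
0.085 3 [0.442 0.27  0.087]
0.09 1 [0.456 0.276 0.09 ]
```

Call:
send_rows(increments=[0, 0, 0.05, 0, 0, 0, 0, 0, 0, 0.1, 0, 0, 0, 0, 0, 0, 0.13, 0, 0, 0, 0, 0, 0, 0.16, 0, 0, 0, 0, 0, 0, 0.16, 0, 0, 0, 0])

```text
clock: 12.15
eef_pos: [0.4525, 0.2563, -0.0048]
eef_rot: [3.141, 0.001, -0.054]
wrist_force: [-0.2, -0.7, 0.8]
width: 0.0005
grasp_force: 0.0
```

Call:
send_rows(increments=[0, 0, 0.01, 0, 0, 0, 0, 0, 0, 0.02, 0, 0, 0, 0, 0, 0, 0.03, 0, 0, 0, 0, 0, 0, 0.03, 0, 0, 0, 0])

```text
clock: 12.65
eef_pos: [0.4527, 0.2565, -0.0104]
eef_rot: [3.141, 0.0, -0.054]
wrist_force: [-0.4, -0.3, -0.3]
width: 0.0004
grasp_force: 0.0
```

Call:
send_rows(increments=[0, 0, 0.01, 0, 0, 0, 0, 0, 0, 0.02, 0, 0, 0, 0, 0, 0, 0.02, 0, 0, 0, 0])

```text
clock: 13.02
eef_pos: [0.453, 0.2566, -0.0128]
eef_rot: [-3.142, -0.001, -0.054]
wrist_force: [-4.5, -2.4, 24.7]
width: 0.0003
grasp_force: 12.2
```

Contact came at a TCP z of −0.0125, so in practice tip z ≈ TCP z + 0.0125. I'll use that from here on.

Call:
send_rows(increments=[0, 0, -0.1, 0, 0, 0, 0, 0, 0, -0.4, 0, 0, 0, 0, 0, 0, -0.7, 0, 0, 0, 0, 0, 0, -0.95, 0, 0, 0, 0, 0, 0, -0.95, 0, 0, 0, 0])

```text
clock: 13.65
eef_pos: [0.4549, 0.258, 0.1797]
eef_rot: [-3.137, -0.006, -0.054]
wrist_force: [0.3, 0.2, -0.8]
width: 0.0007
grasp_force: 0.0
```

```bash
python3 -c "
from h import *
plan([.591,.206,.177,-.0576],[.591,.206,.085,-.0576])"
```

```text
t 13.65 at [0.4549 0.258  0.1797] [-3.137 -0.006 -0.054] w 0.0007 g 0.0 F [ 0.3  0.2 -0.8] q7 -2.36
[0.591, 0.206, 0.177, -0.0576] -> [0.694, 0.223, 0.017] [-0.0007, -0.001, 0.0006]
[0.591, 0.206, 0.085, -0.0576] -> [0.691, 0.225, 0.477] [-0.0007, -0.001, 0.0006]
```

Call:
send_rows(increments=[0.25, 0.1, 0, 0, 0, 0, 0, 0.5, 0.2, 0, 0, 0, 0, 0, 0.69, 0.225, 0, 0, 0, 0, 0, 0.69, 0.225, 0, 0, 0, 0, 0, 0.69, 0.225, 0, 0, 0, 0, 0, 0.69, 0.225, 0.1, 0, 0, 0, 0, 0.69, 0.225, 0.2, 0, 0, 0, 0, 0.69, 0.225, 0.3, 0, 0, 0, 0, 0.69, 0.225, 0.4, 0, 0, 0, 0, 0.69, 0.225, 0.475, 0, 0, 0, 0, 0.69, 0.225, 0.475, 0, 0, 0, 0])

```text
clock: 15.02
eef_pos: [0.5868, 0.2043, 0.0797]
eef_rot: [3.141, 0.002, -0.053]
wrist_force: [0.2, 0.5, -0.1]
width: 0.0006
grasp_force: 0.0
```

Call:
send_rows(increments=[-0.03, 0, 0, 0, 0, 0, 0, -0.06, 0, 0, 0, 0, 0, 0, -0.09, 0, 0, 0, 0, 0, 0, -0.13, 0, 0, 0, 0, 0, 0, -0.17, 0, 0, 0, 0, 0, 0, -0.2, 0, 0, 0, 0, 0, 0])

```text
clock: 15.78
eef_pos: [0.5475, 0.2064, 0.0808]
eef_rot: [-3.142, 0.0, -0.054]
wrist_force: [1.8, -0.3, 1.1]
width: 0.0005
grasp_force: 0.6
```

```bash
python3 - <<'E'
from h import *
plan();d=cap('wrist');Q=wworld(d)
m=(d['depth']>0)&(Q[...,2]>.108)&(Q[...,2]<.128)&(Q[...,1]>.12)&(Q[...,1]<.28)&(Q[...,0]<.598)&(Q[...,0]>.48)
print(np.median(Q[m],0))
E
```

```text
t 15.78 at [0.5475 0.2064 0.0808] [-3.142  0.    -0.054] w 0.0005 g 0.6 F [ 1.8 -0.3  1.1] q7 -2.23
[0.58786938 0.19896654 0.11974983]
```

Call:
send_rows(increments=[-0.04, 0, 0, 0, 0, 0, 0, -0.1, 0, 0, 0, 0, 0, 0, -0.17, 0, 0, 0, 0, 0, 0, -0.24, 0, 0, 0, 0, 0, 0, -0.31, 0, 0, 0, 0, 0, 0, -0.38, 0, 0, 0, 0, 0, 0, -0.45, 0, 0, 0, 0, 0, 0, -0.52, 0, 0, 0, 0, 0, 0, -0.58, 0, 0, 0, 0, 0, 0, -0.63, 0, 0, 0, 0, 0, 0, -0.67, 0, 0, 0, 0, 0, 0, -0.69, 0, 0, 0, 0, 0, 0, -0.7, 0, 0, 0, 0, 0, 0, -0.7, 0, 0, 0, 0, 0, 0])

```text
clock: 17.58
eef_pos: [0.4084, 0.2139, 0.0807]
eef_rot: [-3.142, 0.0, -0.054]
wrist_force: [0.7, 0.0, 0.4]
width: 0.0003
grasp_force: 0.0
```

Call:
send_rows(increments=[0.02, 0, -0.1, 0, 0, 0, 0, 0.02, 0, -0.3, 0, 0, 0, 0, 0.02, 0, -0.6, 0, 0, 0, 0, 0, 0, -0.9, 0, 0, 0, 0, 0, 0, -1, 0, 0, 0, 0.4, 0, 0, -1, 0, 0, 0, 0.4, 0, 0, -1, 0, 0, 0, 0.4])

```text
clock: 18.45
eef_pos: [0.4079, 0.2134, 0.2795]
eef_rot: [3.141, 0.002, -0.054]
wrist_force: [0.1, 0.7, -0.8]
width: 0.0261
grasp_force: 0.0
```

```bash
python3 - <<'E'
from h import *
d=cap('wrist');t=cap('top');plan()
cv2.imwrite('pics/w5.png',np.hstack([cv2.resize(d['img'][:,:,::-1],(440,330)),cv2.resize(t['img'][30:230,90:300,::-1],(346,330))]))
E
```

```text
t 18.55 at [0.4078 0.2134 0.2792] [ 3.14e+00  2.00e-03 -5.40e-02] w 0.0338 g 0.0 F [ 0.5  0.3 -0.1] q7 -2.27
```

View pics/w5.png

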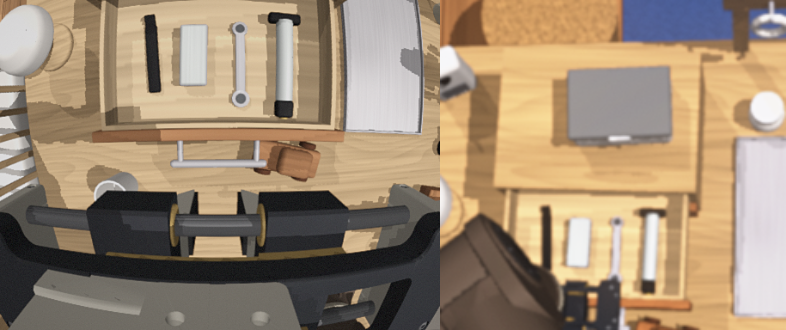

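The drawer is fully out and holds all four tools. In the wrist view (440 wide) the lever is at (152,53), the tin at (193,54), the spanner at (239,65) and the pump at (285,65). Now I'll measure their poses.

```bash
cat > tools.py <<'E'
from h import *
def tools(d):
    hsv=cv2.cvtColor(d['img'],cv2.COLOR_RGB2HSV);Q=wworld(d)
    reg=(d['depth']>0)&(Q[...,0]>.445)&(Q[...,0]<.6)&(Q[...,1]>.06)&(Q[...,1]<.35)&(Q[...,2]>.08)&(Q[...,2]<.125)
    m=(reg&((hsv[...,1]<55)|(hsv[...,2]<70))).astype(np.uint8)
    m=cv2.morphologyEx(m,cv2.MORPH_CLOSE,np.ones((3,3)))
    n,l,st,_=cv2.connectedComponentsWithStats(m)
    for i in range(1,n):
        if st[i,4]<150: continue
        v,u=np.where(l==i);h=np.percentile(Q[l==i][:,2],80)
        P=np.array([wray(d,a,b,h)[:2] for a,b in zip(u,v)],np.float32)*1000
        (c,s,a)=cv2.minAreaRect(P)
        if s[0]<s[1]: s=s[::-1];a+=90
        a=(a+90)%180-90
        print('px',(u.mean()*440/512).round(),(v.mean()*330/384).round(),'c',np.round(c),'size',np.round(s),'ang',round(a,1),'h',round(float(h),3))
if __name__=='__main__': tools(load('wrist'))
E
python3 tools.py
```

```text
px 284.0 61.0 c [523. 115.] size [146.  45.] ang -3.0 h 0.112
px 152.0 56.0 c [548. 295.] size [107.  17.] ang 0.9 h 0.097
px 240.0 66.0 c [526. 175.] size [122.  25.] ang -2.4 h 0.096
px 193.0 54.0 c [540. 237.] size [85. 37.] ang -3.7 h 0.11
```

```bash
python3 -c "
from h import *
plan([.522,.115,.16,-.054],[.522,.115,.0785,-.054])"
```

```text
t 18.55 at [0.4078 0.2134 0.2792] [ 3.14e+00  2.00e-03 -5.40e-02] w 0.0338 g 0.0 F [ 0.5  0.3 -0.1] q7 -2.27
[0.522, 0.115, 0.16, -0.054] -> [0.598, 0.459, 0.595] [0.0002, 0.0004, 0.0]
[0.522, 0.115, 0.0785, -0.054] -> [0.599, 0.459, 1.003] [0.0002, 0.0004, 0.0]
```

Call:
send_rows(increments=[0.2, 0.15, 0, 0, 0, 0, 0.5, 0.4, 0.3, 0, 0, 0, 0, 0.5, 0.6, 0.46, 0.2, 0, 0, 0, 0.5, 0.6, 0.46, 0.45, 0, 0, 0, 0.5, 0.6, 0.46, 0.7, 0, 0, 0, 0.5, 0.6, 0.46, 0.8, 0, 0, 0, 0.5, 0.6, 0.46, 0.9, 0, 0, 0, 0.5, 0.6, 0.46, 0.95, 0, 0, 0, 0.5, 0.6, 0.46, 0.95, 0, 0, 0, 0.5])

```text
clock: 19.68
eef_pos: [0.5226, 0.1153, 0.0898]
eef_rot: [3.141, 0.002, -0.054]
wrist_force: [-0.1, 0.4, 0.6]
width: 0.0461
grasp_force: 0.0
```

Call:
send_rows(increments=[0, 0, 0.03, 0, 0, 0, 0.5, 0, 0, 0.05, 0, 0, 0, 0.5, 0, 0, 0.05, 0, 0, 0, 0, 0, 0, 0.05, 0, 0, 0, 0, 0, 0, 0.05, 0, 0, 0, 0, 0, 0, 0.05, 0, 0, 0, 0, 0, 0, -0.1, 0, 0, 0, 0, 0, 0, -0.3, 0, 0, 0, 0, 0, 0, -0.6, 0, 0, 0, 0, 0, 0, -0.6, 0, 0, 0, 0], newtons=30)

```text
clock: 20.92
eef_pos: [0.526, 0.1165, 0.2153]
eef_rot: [-3.139, -0.008, -0.054]
wrist_force: [1.0, 0.1, -1.4]
width: 0.0232
grasp_force: 30.0
```

```bash
python3 -c "
from h import *
plan([.49,-.078,.21,-.033],[.49,-.078,.03,-.033],[.49,-.078,.0,-.033])"
```

```text
t 20.93 at [0.526  0.1165 0.2153] [-3.139 -0.008 -0.054] w 0.0232 g 30.0 F [ 1.   0.1 -1.4] q7 -2.01
[0.49, -0.078, 0.21, -0.033] -> [-0.127, 0.981, 0.022] [-0.0004, -0.0013, -0.0033]
[0.49, -0.078, 0.03, -0.033] -> [-0.135, 0.984, 0.922] [-0.0004, -0.0013, -0.0033]
[0.49, -0.078, 0.0, -0.033] -> [-0.136, 0.984, 1.072] [-0.0004, -0.0013, -0.0033]
```

Call:
send_rows(increments=[-0.03, 0.22, 0, 0, 0, -0.003, 0, -0.06, 0.45, 0, 0, 0, -0.003, 0, -0.1, 0.7, 0, 0, 0, -0.003, 0, -0.135, 0.98, 0, 0, 0, -0.003, 0, -0.135, 0.98, 0.25, 0, 0, -0.003, 0, -0.135, 0.98, 0.5, 0, 0, -0.003, 0, -0.135, 0.98, 0.7, 0, 0, -0.003, 0, -0.135, 0.98, 0.85, 0, 0, -0.003, 0, -0.135, 0.98, 0.95, 0, 0, -0.003, 0, -0.135, 0.98, 0.95, 0, 0, -0.003, 0])

```text
clock: 22.18
eef_pos: [0.4839, -0.0786, 0.019]
eef_rot: [-3.141, 0.004, -0.035]
wrist_force: [0.6, -0.8, -0.7]
width: 0.0236
grasp_force: 30.0
```

Call:
send_rows(increments=[0, 0, 0.04, 0, 0, 0, 0, 0, 0, 0.08, 0, 0, 0, 0, 0, 0, 0.105, 0, 0, 0, 0, 0, 0, 0.105, 0, 0, 0, 0])

```text
clock: 22.68
eef_pos: [0.4867, -0.0789, 0.0002]
eef_rot: [3.141, -0.002, -0.035]
wrist_force: [1.7, -0.4, 3.2]
width: 0.023
grasp_force: 30.0
```

Call:
send_rows(increments=[0, 0, 0, 0, 0, 0, 0.2, 0, 0, 0, 0, 0, 0, 0.4, 0, 0, 0, 0, 0, 0, 0.4, 0, 0, 0, 0, 0, 0, 0.4, 0, 0, -0.2, 0, 0, 0, 0.4, 0, 0, -0.5, 0, 0, 0, 0.4, 0, 0, -0.8, 0, 0, 0, 0.4, 0, 0, -1, 0, 0, 0, 0.4, 0, 0, -1, 0, 0, 0, 0.4])

```text
clock: 23.8
eef_pos: [0.4876, -0.0789, 0.2028]
eef_rot: [3.141, -0.006, -0.035]
wrist_force: [0.1, 0.1, -1.2]
width: 0.0365
grasp_force: 0.0
```

```bash
python3 -c "
from h import *
plan([.525,.1755,.2,-.054],[.525,.1755,.09,-.054])"
```

```text
t 23.8 at [ 0.4876 -0.0789  0.2028] [ 3.141 -0.006 -0.035] w 0.0365 g 0.0 F [ 0.1  0.1 -1.2] q7 -1.59
[0.525, 0.1755, 0.2, -0.054] -> [0.142, -1.278, 0.014] [0.0001, -0.001, 0.003]
[0.525, 0.1755, 0.09, -0.054] -> [0.139, -1.278, 0.564] [0.0001, -0.001, 0.003]
```

Pump placed. Next is the spanner.

Call:
send_rows(increments=[0.03, -0.25, 0, 0, 0, 0.003, 0.4, 0.06, -0.5, 0, 0, 0, 0.003, 0.4, 0.1, -0.75, 0, 0, 0, 0.003, 0.4, 0.14, -1, 0, 0, 0, 0.003, 0.4, 0.14, -1, 0, 0, 0, 0.003, 0.4])

```text
clock: 24.42
eef_pos: [0.5199, 0.1249, 0.1983]
eef_rot: [-3.14, 0.002, -0.047]
wrist_force: [-0.3, 0.0, -0.9]
width: 0.0367
grasp_force: 0.0
```

Call:
send_rows(increments=[0, -0.14, 0, 0, 0, 0, 0.4, 0, -0.278, 0.1, 0, 0, 0, 0.4, 0, -0.278, 0.3, 0, 0, 0, 0.4, 0, -0.278, 0.45, 0, 0, 0, 0.4, 0, -0.278, 0.55, 0, 0, 0, 0.4, 0, -0.278, 0.57, 0, 0, 0, 0.4, 0, -0.278, 0.57, 0, 0, 0, 0.4])

```text
clock: 25.3
eef_pos: [0.5236, 0.1751, 0.0856]
eef_rot: [3.141, 0.001, -0.054]
wrist_force: [0.4, -0.3, 0.7]
width: 0.0367
grasp_force: 0.0
```

```bash
python3 -c "
from h import *
plan([.525,.1755,.077,-.054])"
```

```text
t 25.3 at [0.5236 0.1751 0.0856] [ 3.141e+00  1.000e-03 -5.400e-02] w 0.0367 g 0.0 F [ 0.4 -0.3  0.7] q7 -2.17
[0.525, 0.1755, 0.077, -0.054] -> [0.007, -0.002, 0.043] [0.0001, 0.0001, -0.0001]
```

Call:
send_rows(increments=[0, 0, 0.02, 0, 0, 0, 0.4, 0, 0, 0.035, 0, 0, 0, 0.4, 0, 0, 0.045, 0, 0, 0, 0.4, 0, 0, 0.045, 0, 0, 0, 0.4])

```text
clock: 25.8
eef_pos: [0.5237, 0.1756, 0.0767]
eef_rot: [3.141, 0.0, -0.054]
wrist_force: [1.2, -0.5, -0.3]
width: 0.0366
grasp_force: 0.0
```

Call:
send_rows(increments=[0, 0, 0, 0, 0, 0, 0, 0, 0, 0, 0, 0, 0, 0, 0, 0, 0, 0, 0, 0, 0, 0, 0, 0, 0, 0, 0, 0, 0, 0, -0.1, 0, 0, 0, 0, 0, 0, -0.3, 0, 0, 0, 0, 0, 0, -0.6, 0, 0, 0, 0, 0, 0, -0.65, 0, 0, 0, 0, 0, 0, -0.65, 0, 0, 0, 0])

```text
clock: 26.92
eef_pos: [0.5239, 0.1757, 0.207]
eef_rot: [-3.141, -0.001, -0.054]
wrist_force: [-0.2, 0.3, -1.2]
width: 0.0125
grasp_force: 30.0
```

```bash
python3 -c "
from h import *
plan([.653,-.105,.2,-.033],[.653,-.105,.02,-.033])"
```

```text
t 26.93 at [0.5239 0.1757 0.207 ] [-3.141e+00 -1.000e-03 -5.400e-02] w 0.0125 g 30.0 F [-0.2  0.3 -1.2] q7 -2.13
[0.653, -0.105, 0.2, -0.033] -> [0.72, 1.367, 0.035] [-0.0, -0.0002, -0.0033]
[0.653, -0.105, 0.02, -0.033] -> [0.719, 1.367, 0.935] [-0.0, -0.0002, -0.0033]
```

Call:
send_rows(increments=[0.1, 0.25, 0, 0, 0, -0.003, 0, 0.2, 0.5, 0, 0, 0, -0.003, 0, 0.3, 0.75, 0, 0, 0, -0.003, 0, 0.4, 1, 0, 0, 0, -0.003, 0, 0.4, 1, 0, 0, 0, -0.003, 0])

```text
clock: 27.55
eef_pos: [0.5924, -0.0347, 0.204]
eef_rot: [3.138, 0.004, -0.043]
wrist_force: [0.3, 1.5, -2.1]
width: 0.0127
grasp_force: 30.0
```

Call:
send_rows(increments=[0.15, 0.2, 0, 0, 0, 0, 0, 0.32, 0.367, 0, 0, 0, 0, 0, 0.32, 0.367, 0.25, 0, 0, 0, 0, 0.32, 0.367, 0.5, 0, 0, 0, 0, 0.32, 0.367, 0.7, 0, 0, 0, 0, 0.32, 0.367, 0.85, 0, 0, 0, 0, 0.32, 0.367, 0.93, 0, 0, 0, 0, 0.32, 0.367, 0.93, 0, 0, 0, 0])

```text
clock: 28.55
eef_pos: [0.653, -0.1033, 0.019]
eef_rot: [-3.141, 0.003, -0.034]
wrist_force: [0.6, -0.4, -1.1]
width: 0.0122
grasp_force: 30.0
```

```bash
python3 -c "
from h import *
plan([.653,-.105,-.006,-.033])"
```

```text
t 28.55 at [ 0.653  -0.1033  0.019 ] [-3.141e+00  3.000e-03 -3.400e-02] w 0.0122 g 30.0 F [ 0.6 -0.4 -1.1] q7 -1.61
[0.653, -0.105, -0.006, -0.033] -> [0.001, 0.009, 0.125] [-0.0001, 0.0005, -0.0002]
```

Call:
send_rows(increments=[0, 0, 0.05, 0, 0, 0, 0, 0, 0, 0.09, 0, 0, 0, 0, 0, 0, 0.115, 0, 0, 0, 0, 0, 0, 0.115, 0, 0, 0, 0])

```text
clock: 29.05
eef_pos: [0.654, -0.104, -0.0025]
eef_rot: [3.142, 0.0, -0.035]
wrist_force: [0.5, 0.7, 0.1]
width: 0.0125
grasp_force: 30.0
```

Call:
send_rows(increments=[0, 0, 0.01, 0, 0, 0, 0, 0, 0, 0.018, 0, 0, 0, 0, 0, 0, 0.018, 0, 0, 0, 0])

```text
clock: 29.42
eef_pos: [0.6542, -0.104, -0.0059]
eef_rot: [3.142, 0.0, -0.035]
wrist_force: [-0.5, 0.5, -0.8]
width: 0.0121
grasp_force: 30.0
```

Within about 1.5 mm of the floor. Release.

Call:
send_rows(increments=[0, 0, 0.005, 0, 0, 0, 0.1, 0, 0, 0.005, 0, 0, 0, 0.3, 0, 0, 0.005, 0, 0, 0, 0.3, 0, 0, -0.2, 0, 0, 0, 0.3, 0, 0, -0.5, 0, 0, 0, 0.3, 0, 0, -0.8, 0, 0, 0, 0.5, 0, 0, -1, 0, 0, 0, 0.5, 0, 0, -1, 0, 0, 0, 0.5])

```text
clock: 30.42
eef_pos: [0.6565, -0.1041, 0.1985]
eef_rot: [3.141, -0.007, -0.035]
wrist_force: [-0.1, 0.3, -0.7]
width: 0.0454
grasp_force: 0.0
```

```bash
python3 -c "
from h import *
plan([.535,.237,.2,-.06],[.535,.237,.09,-.06])
t=cap('top');cv2.imwrite('pics/t6.png',cv2.resize(t['img'][90:240,240:400,::-1],(640,600)))"
```

```text
t 30.43 at [ 0.6565 -0.1041  0.1985] [ 3.141 -0.007 -0.035] w 0.0454 g 0.0 F [-0.1  0.3 -0.7] q7 -1.58
[0.535, 0.237, 0.2, -0.06] -> [-0.667, -1.683, -0.013] [0.0001, -0.0012, 0.004]
[0.535, 0.237, 0.09, -0.06] -> [-0.671, -1.683, 0.537] [0.0001, -0.0012, 0.004]
```

Call:
send_rows(increments=[-0.25, -0.2, 0, 0, 0, 0.004, 0.55, -0.45, -0.45, 0, 0, 0, 0.004, 0.55, -0.6, -0.7, 0, 0, 0, 0.004, 0.55, -0.667, -1, 0, 0, 0, 0.004, 0.55, -0.667, -1, 0, 0, 0, 0.004, 0.55])

```text
clock: 31.1
eef_pos: [0.5255, 0.1064, 0.193]
eef_rot: [-3.14, 0.002, -0.051]
wrist_force: [0.2, -1.0, -0.6]
width: 0.0501
grasp_force: 0.0
```

Call:
send_rows(increments=[0, -0.25, 0, 0, 0, 0, 0.55, 0, -0.5, 0, 0, 0, 0, 0.55, 0, -0.683, 0, 0, 0, 0, 0.55, 0, -0.683, 0.2, 0, 0, 0, 0.55, 0, -0.683, 0.4, 0, 0, 0, 0.55, 0, -0.683, 0.53, 0, 0, 0, 0.55, 0, -0.683, 0.53, 0, 0, 0, 0.55])

```text
clock: 31.98
eef_pos: [0.5343, 0.235, 0.085]
eef_rot: [3.138, 0.005, -0.061]
wrist_force: [0.0, 0.3, 0.4]
width: 0.0503
grasp_force: 0.0
```

```bash
python3 -c "
from h import *
plan([.535,.237,.079,-.06])"
```

```text
t 31.98 at [0.5343 0.235  0.085 ] [ 3.138  0.005 -0.061] w 0.0503 g 0.0 F [0.  0.3 0.4] q7 -2.27
[0.535, 0.237, 0.079, -0.06] -> [0.003, -0.01, 0.03] [0.0006, 0.0009, -0.0001]
```

Call:
send_rows(increments=[0, -0.01, 0.015, 0, 0, 0, 0.55, 0, -0.01, 0.025, 0, 0, 0, 0.55, 0, -0.01, 0.025, 0, 0, 0, 0, 0, -0.01, 0.025, 0, 0, 0, 0, 0, -0.01, 0.025, 0, 0, 0, 0, 0, 0, -0.1, 0, 0, 0, 0, 0, 0, -0.3, 0, 0, 0, 0, 0, 0, -0.6, 0, 0, 0, 0, 0, 0, -0.6, 0, 0, 0, 0])

```text
clock: 33.1
eef_pos: [0.5387, 0.2385, 0.2131]
eef_rot: [-3.137, -0.008, -0.06]
wrist_force: [-0.1, -0.0, -1.1]
width: 0.0356
grasp_force: 30.0
```

```bash
python3 -c "
from h import *
plan([.65,-.182,.2,-.033],[.65,-.182,.02,-.033])"
```

```text
t 33.1 at [0.5387 0.2385 0.2131] [-3.137 -0.008 -0.06 ] w 0.0356 g 30.0 F [-0.1 -0.  -1.1] q7 -2.23
[0.65, -0.182, 0.2, -0.033] -> [0.682, 2.066, 0.061] [-0.0007, -0.0012, -0.0043]
[0.65, -0.182, 0.02, -0.033] -> [0.675, 2.07, 0.961] [-0.0007, -0.0012, -0.0043]
```

Call:
send_rows(increments=[0, 0.25, 0, 0, 0, -0.004, 0, 0.1, 0.5, 0, 0, 0, -0.004, 0, 0.2, 0.75, 0, 0, 0, -0.004, 0, 0.3, 1, 0, 0, 0, -0.004, 0, 0.3, 1, 0, 0, 0, -0.004, 0])

```text
clock: 33.72
eef_pos: [0.5845, 0.0274, 0.2069]
eef_rot: [3.139, 0.001, -0.043]
wrist_force: [-0.4, 0.5, -0.6]
width: 0.0356
grasp_force: 30.0
```

Call:
send_rows(increments=[0.1, 0.25, 0, 0, 0, 0, 0, 0.2, 0.5, 0, 0, 0, 0, 0, 0.3, 0.75, 0, 0, 0, 0, 0, 0.36, 1, 0, 0, 0, 0, 0, 0.36, 1, 0, 0, 0, 0, 0])

```text
clock: 34.35
eef_pos: [0.6482, -0.1742, 0.2065]
eef_rot: [3.139, 0.002, -0.042]
wrist_force: [-0.2, 0.8, -0.7]
width: 0.0359
grasp_force: 30.0
```

```bash
python3 -c "
from h import *
plan([.65,-.182,.02,-.033])"
```

```text
t 34.35 at [ 0.6482 -0.1742  0.2065] [ 3.139e+00  2.000e-03 -4.200e-02] w 0.0359 g 30.0 F [-0.2  0.8 -0.7] q7 -1.48
[0.65, -0.182, 0.02, -0.033] -> [0.012, 0.036, 0.933] [0.0004, 0.0003, -0.0014]
```

Call:
send_rows(increments=[0.01, 0.035, 0.25, 0, 0, 0, 0, 0.01, 0.035, 0.5, 0, 0, 0, 0, 0.01, 0.035, 0.75, 0, 0, 0, 0, 0.01, 0.035, 0.9, 0, 0, 0, 0, 0.01, 0.035, 0.98, 0, 0, 0, 0, 0.01, 0.035, 1, 0, 0, 0, 0, 0.01, 0.035, 1, 0, 0, 0, 0])

```text
clock: 35.22
eef_pos: [0.6515, -0.1755, 0.0091]
eef_rot: [3.141, -0.001, -0.035]
wrist_force: [-0.2, -0.4, -0.2]
width: 0.0359
grasp_force: 30.0
```

Call:
send_rows(increments=[0, 0, 0.03, 0, 0, 0, 0, 0, 0, 0.05, 0, 0, 0, 0, 0, 0, 0.06, 0, 0, 0, 0, 0, 0, 0.06, 0, 0, 0, 0])

```text
clock: 35.72
eef_pos: [0.6513, -0.1759, -0.0005]
eef_rot: [3.141, -0.002, -0.035]
wrist_force: [-9.6, 2.1, 27.5]
width: 0.0357
grasp_force: 30.0
```

Call:
send_rows(increments=[0, 0, -0.006, 0, 0, 0, 0, 0, 0, -0.006, 0, 0, 0, 0.46, 0, 0, -0.006, 0, 0, 0, 0.5, 0, 0, -0.006, 0, 0, 0, 0.5, 0, 0, -0.006, 0, 0, 0, 0.5, 0, 0, -0.2, 0, 0, 0, 0.5, 0, 0, -0.5, 0, 0, 0, 0.5, 0, 0, -0.8, 0, 0, 0, 0.5, 0, 0, -1, 0, 0, 0, 0.5, 0, 0, -1, 0, 0, 0, 0.4])

```text
clock: 36.98
eef_pos: [0.6529, -0.1761, 0.2003]
eef_rot: [3.14, -0.007, -0.035]
wrist_force: [-0.1, 0.3, -0.3]
width: 0.0398
grasp_force: 0.0
```

```bash
python3 -c "
from h import *
plan([.54,.295,.2,-.02],[.54,.295,.09,-.02])"
```

```text
t 36.98 at [ 0.6529 -0.1761  0.2003] [ 3.14  -0.007 -0.035] w 0.0398 g 0.0 F [-0.1  0.3 -0.3] q7 -1.47
[0.54, 0.295, 0.2, -0.02] -> [-0.647, -2.334, -0.006] [0.0002, -0.0011, -0.0024]
[0.54, 0.295, 0.09, -0.02] -> [-0.651, -2.335, 0.544] [0.0002, -0.0011, -0.0024]
```

Call:
send_rows(increments=[-0.25, -0.25, 0, 0, 0, -0.002, 0.4, -0.45, -0.5, 0, 0, 0, -0.002, 0.4, -0.6, -0.75, 0, 0, 0, -0.002, 0.4, -0.647, -1, 0, 0, 0, -0.002, 0.4, -0.647, -1, 0, 0, 0, -0.002, 0.4])

```text
clock: 37.6
eef_pos: [0.5268, 0.0339, 0.1956]
eef_rot: [-3.14, 0.001, -0.015]
wrist_force: [0.7, -0.5, 0.4]
width: 0.0372
grasp_force: 0.0
```

Call:
send_rows(increments=[0, -0.25, 0, 0, 0, 0, 0.4, 0, -0.5, 0, 0, 0, 0, 0.4, 0, -0.75, 0, 0, 0, 0, 0.4, 0, -1, 0, 0, 0, 0, 0.4, 0, -1, 0, 0, 0, 0, 0.4])

```text
clock: 38.22
eef_pos: [0.532, 0.2327, 0.195]
eef_rot: [-3.14, 0.002, -0.017]
wrist_force: [0.1, -0.6, -0.1]
width: 0.0368
grasp_force: 0.0
```

```bash
python3 -c "
from h import *
plan([.54,.295,.09,-.02],[.54,.295,.077,-.02])
import tools;tools.tools(cap('wrist'))"
```

```text
t 38.23 at [0.532  0.2327 0.195 ] [-3.14e+00  2.00e-03 -1.70e-02] w 0.0368 g 0.0 F [ 0.1 -0.6 -0.1] q7 -2.2
[0.54, 0.295, 0.09, -0.02] -> [0.036, -0.311, 0.526] [-0.0003, 0.0003, 0.0005]
[0.54, 0.295, 0.077, -0.02] -> [0.036, -0.311, 0.591] [-0.0003, 0.0003, 0.0005]
px 159.0 148.0 c [548. 295.] size [103.  18.] ang 0.9 h 0.097
```

Call:
send_rows(increments=[0.036, -0.2, 0, 0, 0, 0, 0.4, 0.036, -0.311, 0.1, 0, 0, 0, 0.4, 0.036, -0.311, 0.3, 0, 0, 0, 0.4, 0.036, -0.311, 0.5, 0, 0, 0, 0.4, 0.036, -0.311, 0.54, 0, 0, 0, 0.4, 0.036, -0.311, 0.57, 0, 0, 0, 0.4, 0.036, -0.311, 0.58, 0, 0, 0, 0.4, 0.036, -0.311, 0.58, 0, 0, 0, 0.4])

```text
clock: 39.28
eef_pos: [0.5422, 0.2908, 0.0812]
eef_rot: [-3.141, -0.001, -0.023]
wrist_force: [-1.3, 0.6, -0.4]
width: 0.0367
grasp_force: 0.0
```

Call:
send_rows(increments=[0, -0.02, 0.01, 0, 0, 0, 0.4, 0, -0.02, 0.02, 0, 0, 0, 0.4, 0, -0.02, 0.02, 0, 0, 0, 0, 0, -0.02, 0.02, 0, 0, 0, 0, 0, -0.02, 0.02, 0, 0, 0, 0, 0, -0.02, 0.02, 0, 0, 0, 0, 0, 0, -0.1, 0, 0, 0, 0, 0, 0, -0.3, 0, 0, 0, 0, 0, 0, -0.6, 0, 0, 0, 0, 0, 0, -0.62, 0, 0, 0, 0, 0, 0, -0.62, 0, 0, 0, 0])

```text
clock: 40.65
eef_pos: [0.5415, 0.2905, 0.2042]
eef_rot: [-3.142, -0.001, -0.023]
wrist_force: [0.6, -0.5, -1.3]
width: 0.0174
grasp_force: 29.9
```

```bash
python3 -c "
from h import *
plan([.49,-.142,.2,-.033],[.49,-.142,.02,-.033])"
```

```text
t 40.65 at [0.5415 0.2905 0.2042] [-3.142e+00 -1.000e-03 -2.300e-02] w 0.0174 g 29.9 F [ 0.6 -0.5 -1.3] q7 -2.28
[0.49, -0.142, 0.2, -0.033] -> [-0.209, 2.168, 0.02] [-0.0, -0.0001, 0.0017]
[0.49, -0.142, 0.02, -0.033] -> [-0.209, 2.168, 0.92] [-0.0, -0.0001, 0.0017]
```

Call:
send_rows(increments=[-0.05, 0.25, 0, 0, 0, 0, 0, -0.1, 0.5, 0, 0, 0, 0, 0, -0.15, 0.75, 0, 0, 0, 0, 0, -0.2, 1, 0, 0, 0, 0, 0, -0.2, 1, 0, 0, 0, 0, 0])

```text
clock: 41.28
eef_pos: [0.4954, 0.0865, 0.2024]
eef_rot: [3.139, 0.003, -0.029]
wrist_force: [0.8, 0.6, -0.5]
width: 0.0175
grasp_force: 29.9
```

Call:
send_rows(increments=[0, 0.25, 0, 0, 0, 0.0017, 0, 0, 0.5, 0, 0, 0, 0.0017, 0, 0, 0.75, 0, 0, 0, 0.0017, 0, 0, 1, 0, 0, 0, 0.0017, 0, 0, 1, 0, 0, 0, 0.0017, 0])

```text
clock: 41.9
eef_pos: [0.4915, -0.1122, 0.2027]
eef_rot: [3.14, 0.003, -0.039]
wrist_force: [-0.2, 0.7, -0.5]
width: 0.0178
grasp_force: 29.9
```

```bash
python3 -c "
from h import *
plan([.49,-.142,.02,-.033])"
```

```text
t 41.9 at [ 0.4915 -0.1122  0.2027] [ 3.14e+00  3.00e-03 -3.90e-02] w 0.0178 g 29.9 F [-0.2  0.7 -0.5] q7 -1.53
[0.49, -0.142, 0.02, -0.033] -> [0.001, 0.148, 0.913] [0.0002, 0.0004, -0.001]
```

Call:
send_rows(increments=[0, 0.13, 0.1, 0, 0, 0, 0, 0, 0.13, 0.35, 0, 0, 0, 0, 0, 0.13, 0.6, 0, 0, 0, 0, 0, 0.13, 0.8, 0, 0, 0, 0, 0, 0.13, 0.92, 0, 0, 0, 0, 0, 0.13, 0.96, 0, 0, 0, 0, 0, 0.13, 0.98, 0, 0, 0, 0, 0, 0.13, 0.98, 0, 0, 0, 0])

```text
clock: 42.9
eef_pos: [0.4922, -0.1341, 0.0086]
eef_rot: [3.142, -0.001, -0.033]
wrist_force: [0.7, -0.3, -0.0]
width: 0.0175
grasp_force: 29.9
```

Call:
send_rows(increments=[0, 0, 0.03, 0, 0, 0, 0, 0, 0, 0.05, 0, 0, 0, 0, 0, 0, 0.06, 0, 0, 0, 0, 0, 0, 0.065, 0, 0, 0, 0, 0, 0, 0.065, 0, 0, 0, 0])

```text
clock: 43.52
eef_pos: [0.4916, -0.1344, -0.0049]
eef_rot: [3.142, 0.0, -0.033]
wrist_force: [-0.3, 0.6, -0.1]
width: 0.0177
grasp_force: 29.9
```

Within about 2 mm. Release and lift, then look for the gauge and check the tray.

Call:
send_rows(increments=[0, 0, 0.008, 0, 0, 0, 0, 0, 0, 0.008, 0, 0, 0, 0.3, 0, 0, 0.008, 0, 0, 0, 0.3, 0, 0, 0.008, 0, 0, 0, 0.3, 0, 0, -0.2, 0, 0, 0, 0.3, 0, 0, -0.5, 0, 0, 0, 0.4, 0, 0, -0.8, 0, 0, 0, 0.6, 0, 0, -1, 0, 0, 0, 0.65, -0.2, 0, -1, 0, 0, 0, 0.65, -0.4, 0, -1, 0, 0, 0, 0.65, -0.4, 0, -1, 0, 0, 0, 0.65])

```text
clock: 44.9
eef_pos: [0.409, -0.1319, 0.1952]
eef_rot: [3.141, 0.001, -0.034]
wrist_force: [-0.1, -0.4, 1.0]
width: 0.0598
grasp_force: 0.0
```

```bash
python3 - <<'E'
from h import *
plan();d=cap('wrist')
cv2.imwrite('pics/w6.png',cv2.resize(d['img'][:,:,::-1],(640,480)))
E
```

```text
t 44.9 at [ 0.409  -0.1319  0.1952] [ 3.141e+00  1.000e-03 -3.400e-02] w 0.0598 g 0.0 F [-0.1 -0.4  1. ] q7 -1.44
```

View pics/w6.png

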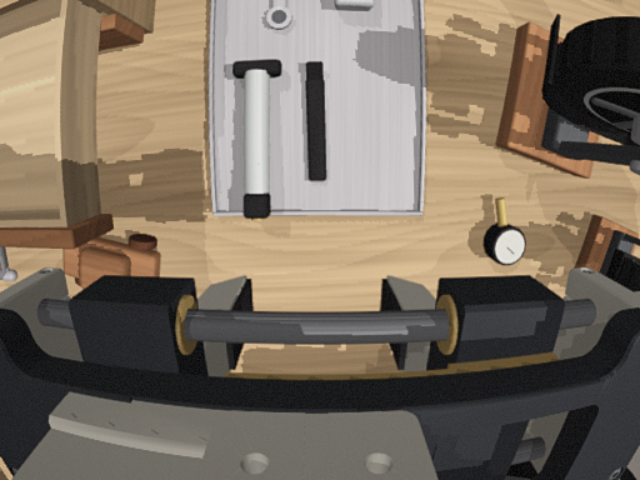

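The tray holds the pump (257,140), the lever (316,120), the spanner (278,15) and the tin (355,0). The gauge is at (508,245). The pump's lower end looks close to the rim, so I'll check it.

```bash
python3 - <<'E'
from h import *
d=load('wrist');Q=wworld(d)
for v in (66,100,150,185,200,207,212,216): print(v,Q[int(v*.8),int(257*.8)].round(4))
for v in (70,100,150,175): print('lev',v,Q[int(v*.8),int((315+ (v-70)*.03)*.8)].round(4))
print('rim',Q[int(213*.8),int(300*.8)].round(4),wray(d,300*.8,215*.8,.012))
hsv=cv2.cvtColor(d['img'],cv2.COLOR_RGB2HSV)
m=(d['depth']>0)&(Q[...,2]>.014)&(Q[...,2]<.04)&(Q[...,0]>.33)&(Q[...,0]<.45)&(Q[...,1]<-.27)&(Q[...,1]>-.38)
g=(hsv[...,1]<70)&(hsv[...,2]>140)&m;v,u=np.where(g)
face=np.mean([wray(d,a,b,.026) for a,b in zip(u,v)],0);print('gauge face',face,g.sum(),np.median(Q[g],0))
s=m&(hsv[...,0]>15)&(hsv[...,0]<32)&(hsv[...,1]>120)&(Q[...,2]<.03)
v,u=np.where(s);st=np.mean([wray(d,a,b,.018) for a,b in zip(u,v)],0);print('stem',st,s.sum(),np.degrees(np.arctan2(*(st-face)[1::-1])))
plan([.43,-.079,.15,-.034])
E
```

```text
66 [ 0.5558 -0.0833  0.0234]
100 [ 0.5217 -0.0831  0.0288]
150 [ 0.4759 -0.0817  0.0323]
185 [ 0.4442 -0.0802  0.0336]
200 [ 0.4308 -0.0798  0.0364]
207 [ 0.4248 -0.0791  0.0342]
212 [ 0.4205 -0.0791  0.0364]
216 [ 0.4173 -0.0791  0.0376]
lev 70 [ 0.5493 -0.1369  0.0162]
lev 100 [ 0.5207 -0.1359  0.0133]
lev 150 [ 0.473  -0.1355  0.0124]
lev 175 [ 0.4492 -0.1359  0.0142]
rim [ 0.4134 -0.1178  0.0128] [ 0.41073792 -0.11763585  0.012     ]
gauge face [ 0.3751452  -0.33504457  0.026     ] 497 [ 0.37555049 -0.33441013  0.0269654 ]
stem [ 0.40924199 -0.32340411  0.018     ] 78 18.849645177540935
t 44.95 at [ 0.411  -0.1319  0.1955] [ 3.141e+00 -1.000e-03 -3.400e-02] w 0.0596 g 0.0 F [0.7 0.6 0.7] q7 -1.44
[0.43, -0.079, 0.15, -0.034] -> [0.086, -0.267, 0.227] [0.0001, -0.0001, 0.0]
```

The pump's near end rests on the rim: its top slopes from 37 to 23 mm. I'll re-grip it and move it about 16 mm in.

```bash
python3 -c "
from h import *
plan([.487,-.0815,.06,-.034],[.487,-.0815,.003,-.034])"
```

```text
t 44.95 at [ 0.411  -0.1319  0.1955] [ 3.141e+00 -1.000e-03 -3.400e-02] w 0.0596 g 0.0 F [0.7 0.6 0.7] q7 -1.44
[0.487, -0.0815, 0.06, -0.034] -> [0.371, -0.265, 0.677] [0.0001, -0.0001, 0.0]
[0.487, -0.0815, 0.003, -0.034] -> [0.371, -0.265, 0.962] [0.0001, -0.0001, 0.0]
```

Call:
send_rows(increments=[0.2, -0.15, 0.2, 0, 0, 0, 0.4, 0.37, -0.265, 0.45, 0, 0, 0, 0.4, 0.37, -0.265, 0.6, 0, 0, 0, 0.4, 0.37, -0.265, 0.68, 0, 0, 0, 0.4, 0.37, -0.265, 0.68, 0, 0, 0, 0.4])

```text
clock: 45.58
eef_pos: [0.4874, -0.0808, 0.0578]
eef_rot: [-3.141, 0.002, -0.033]
wrist_force: [0.3, 0.2, -0.4]
width: 0.0372
grasp_force: 0.0
```

```bash
python3 -c "
from h import *
plan([.487,-.0815,.003,-.034])"
```

```text
t 45.58 at [ 0.4874 -0.0808  0.0578] [-3.141e+00  2.000e-03 -3.300e-02] w 0.0372 g 0.0 F [ 0.3  0.2 -0.4] q7 -1.64
[0.487, -0.0815, 0.003, -0.034] -> [-0.001, 0.004, 0.274] [-0.0001, 0.0004, 0.0002]
```

Call:
send_rows(increments=[0, 0, 0.12, 0, 0, 0, 0.4, 0, 0, 0.22, 0, 0, 0, 0.4, 0, 0, 0.27, 0, 0, 0, 0.4, 0, 0, 0.27, 0, 0, 0, 0, 0, 0, 0.27, 0, 0, 0, 0, 0, 0, 0.27, 0, 0, 0, 0, 0, 0, 0.2, 0, 0, 0, 0, 0, 0, 0.13, 0, 0, 0, 0, 0.08, 0, 0.13, 0, 0, 0, 0, 0.08, 0, 0.13, 0, 0, 0, 0, 0.08, 0, 0.2, 0, 0, 0, 0, 0.08, 0, 0.25, 0, 0, 0, 0, 0.08, 0, 0.275, 0, 0, 0, 0, 0.08, 0, 0.275, 0, 0, 0, 0])

```text
clock: 47.32
eef_pos: [0.5024, -0.0817, 0.0035]
eef_rot: [3.142, 0.002, -0.033]
wrist_force: [-2.5, -0.0, 2.2]
width: 0.0231
grasp_force: 30.0
```

Call:
send_rows(increments=[0, 0, 0, 0, 0, 0, 0.35, 0, 0, 0, 0, 0, 0, 0.4, 0, 0, 0, 0, 0, 0, 0.4, 0, 0, 0, 0, 0, 0, 0.4, 0, 0, -0.2, 0, 0, 0, 0.4, 0, 0, -0.5, 0, 0, 0, 0.4, -0.1, 0, -0.8, 0, 0, 0, 0.6, -0.3, 0, -1, 0, 0, 0, 0.65, -0.45, 0, -1, 0, 0, 0, 0.65, -0.45, 0, -1, 0, 0, 0, 0.65])

```text
clock: 48.58
eef_pos: [0.4118, -0.0789, 0.2047]
eef_rot: [3.141, -0.001, -0.034]
wrist_force: [0.6, 0.1, 0.1]
width: 0.0595
grasp_force: 0.0
```

```bash
python3 - <<'E'
from h import *
plan();d=cap('wrist');Q=wworld(d);hsv=cv2.cvtColor(d['img'],cv2.COLOR_RGB2HSV)
m=(d['depth']>0)&(Q[...,1]>-.11)&(Q[...,1]<-.055)&(Q[...,0]>.4)&(Q[...,0]<.6)&(Q[...,2]>.016)
for x in np.arange(.4,.6,.015):
    k=m&(Q[...,0]>=x)&(Q[...,0]<x+.015)
    if k.sum()>5: print(round(x,3),k.sum(),np.percentile(Q[k][:,2],90).round(4),Q[k][:,1].mean().round(3))
print(Q[m].min(0))
E
```

```text
t 48.58 at [ 0.4118 -0.0789  0.2047] [ 3.141e+00 -1.000e-03 -3.400e-02] w 0.0595 g 0.0 F [0.6 0.1 0.1] q7 -1.57
0.4 178 0.2638 -0.11
0.415 236 0.3267 -0.101
0.43 19429 0.3337 -0.081
0.445 255 0.0288 -0.08
0.46 249 0.0283 -0.082
0.475 253 0.0283 -0.082
0.49 257 0.0281 -0.083
0.505 253 0.0282 -0.083
0.52 246 0.0282 -0.084
0.535 250 0.0282 -0.084
0.55 316 0.028 -0.085
0.565 336 0.0248 -0.084
[ 0.402089   -0.1099986   0.01636554]
```

The pump now lies flat with its top level at 28 mm. Next is the gauge, so I'll check body clearance to the neighbouring wheels for a few yaws.

```bash
python3 - <<'E'
from h import *
t=cap('top');P=world(t)[t['depth']>0];s=cap('side');P=np.vstack([P,world(s)[s['depth']>0]])
g=np.array([.375,-.335]);k=(P[:,2]>.06)&(P[:,2]<.36)&(np.linalg.norm(P[:,:2]-g,axis=1)<.16)
P=P[k]
for y in np.arange(-.3,1.7,.2):
    a=(P[:,:2]-g)@np.array([[np.cos(y),np.sin(y)],[np.sin(y),-np.cos(y)]]).T
    d=np.maximum(abs(a[:,0])-.0375,abs(a[:,1])-.095);i=d.argmin();print(y.round(2),'clear',d[i].round(3),P[i].round(3))
plan([.375,-.335,.15,.33],[.375,-.335,.0,.33])
E
```

```text
-0.3 clear 0.003 [ 0.375 -0.437  0.097]
-0.1 clear 0.002 [ 0.349 -0.43   0.094]
0.1 clear -0.003 [ 0.349 -0.43   0.094]
0.3 clear -0.0 [ 0.367 -0.435  0.095]
0.5 clear 0.008 [ 0.38  -0.44   0.099]
0.7 clear 0.0 [ 0.465 -0.383  0.151]
0.9 clear -0.004 [ 0.466 -0.367  0.164]
1.1 clear 0.0 [ 0.466 -0.367  0.164]
1.3 clear 0.001 [ 0.466 -0.367  0.164]
1.5 clear -0.002 [ 0.466 -0.367  0.164]
t 48.73 at [ 0.4141 -0.0787  0.2041] [-3.142 -0.    -0.033] w 0.0601 g 0.0 F [ 0.2  0.5 -0.1] q7 -1.57
[0.375, -0.335, 0.15, 0.33] -> [-0.153, 1.287, 0.27] [0.0, -0.0001, -0.0578]
[0.375, -0.335, 0.0, 0.33] -> [-0.154, 1.287, 1.02] [0.0, -0.0001, -0.0578]
```

Call:
send_rows(increments=[0, 0.2, -0.1, 0, 0, -0.02, 0.65, -0.05, 0.4, -0.2, 0, 0, -0.045, 0.65, -0.1, 0.6, -0.2, 0, 0, -0.065, 0.65, -0.153, 0.8, -0.2, 0, 0, -0.09, 0.65, -0.153, 1, -0.2, 0, 0, -0.09, 0.65, -0.153, 1, -0.2, 0, 0, -0.09, 0.65, -0.153, 1, -0.2, 0, 0, -0.09, 0.65])

```text
clock: 49.6
eef_pos: [0.3768, -0.2771, 0.2435]
eef_rot: [-3.14, 0.0, 0.533]
wrist_force: [-0.1, 1.1, -0.1]
width: 0.0598
grasp_force: 0.0
```

```bash
cat > gauge.py <<'E'
from h import *
def gauge(d):
    Q=wworld(d);hsv=cv2.cvtColor(d['img'],cv2.COLOR_RGB2HSV)
    m=(d['depth']>0)&(Q[...,2]>.014)&(Q[...,2]<.034)&(Q[...,0]>.3)&(Q[...,0]<.45)&(Q[...,1]<-.26)&(Q[...,1]>-.4)
    g=(hsv[...,1]<70)&(hsv[...,2]>140)&m;v,u=np.where(g)
    face=np.mean([wray(d,a,b,.026) for a,b in zip(u,v)],0);print('face',face.round(4),g.sum(),np.median(Q[g][:,2]))
    s=m&(hsv[...,0]>15)&(hsv[...,0]<32)&(hsv[...,1]>120)&(Q[...,2]<.025);v,u=np.where(s)
    if len(u): st=np.mean([wray(d,a,b,.018) for a,b in zip(u,v)],0);print('stem',st.round(3),len(u),np.degrees(np.arctan2(*(st-face)[1::-1])))
    return face
if __name__=='__main__':
    f=gauge(cap('wrist'));plan([f[0],f[1],.15,.53],[f[0],f[1],.0,.53])
E
python3 gauge.py
```

```text
face [ 0.3752 -0.3349  0.026 ] 569 0.026787851814809645
stem [ 0.406 -0.325  0.018] 45 18.544049753410807
t 49.65 at [ 0.3769 -0.2767  0.2437] [-3.141  0.     0.534] w 0.0595 g 0.0 F [-0.1 -0.3  0.3] q7 -0.52
[np.float64(0.3752275315636129), np.float64(-0.334885738997632), 0.15, 0.53] -> [-0.155, 0.247, 0.468] [-0.0002, 0.0, 0.0006]
[np.float64(0.3752275315636129), np.float64(-0.334885738997632), 0.0, 0.53] -> [-0.155, 0.248, 1.218] [-0.0002, 0.0, 0.0006]
```

Call:
send_rows(increments=[-0.08, 0.12, 0.1, 0, 0, 0, 0.65, -0.155, 0.248, 0.2, 0, 0, 0, 0.65, -0.155, 0.248, 0.4, 0, 0, 0, 0.65, -0.155, 0.248, 0.6, 0, 0, 0, 0.65, -0.155, 0.248, 0.8, 0, 0, 0, 0.65, -0.155, 0.248, 0.9, 0, 0, 0, 0.65, -0.155, 0.248, 0.95, 0, 0, 0, 0.65, -0.155, 0.248, 0.95, 0, 0, 0, 0.65])

```text
clock: 50.65
eef_pos: [0.3751, -0.3354, 0.054]
eef_rot: [-3.141, 0.0, 0.533]
wrist_force: [-0.1, 0.1, 0.7]
width: 0.0595
grasp_force: 0.0
```

```bash
python3 gauge.py
```

```text
face [ 0.3753 -0.3345  0.026 ] 1959 0.026731526450290425
stem [ 0.41  -0.327  0.018] 444 12.08085778959031
t 50.7 at [ 0.3753 -0.3359  0.0546] [ 3.141 -0.     0.533] w 0.0592 g 0.0 F [0.6 0.6 0.8] q7 -0.41
[np.float64(0.375313303502362), np.float64(-0.3344829880056664), 0.15, 0.53] -> [0.004, -0.006, -0.477] [0.0001, -0.0001, 0.0005]
[np.float64(0.375313303502362), np.float64(-0.3344829880056664), 0.0, 0.53] -> [0.003, -0.006, 0.273] [0.0001, -0.0001, 0.0005]
```

Call:
send_rows(increments=[0, 0, 0.1, 0, 0, 0, 0.65, 0, 0, 0.2, 0, 0, 0, 0.65, 0, 0, 0.25, 0, 0, 0, 0.65, 0, 0, 0.28, 0, 0, 0, 0.65, 0, 0, 0.28, 0, 0, 0, 0.65])

```text
clock: 51.32
eef_pos: [0.3749, -0.3362, -0.0017]
eef_rot: [3.141, -0.0, 0.532]
wrist_force: [-0.2, 0.2, 0.5]
width: 0.0599
grasp_force: 0.0
```

Call:
send_rows(increments=[0, 0, 0, 0, 0, 0, 0.3, 0, 0, 0, 0, 0, 0, 0.3, 0, 0, 0, 0, 0, 0, 0.3, 0, 0, 0, 0, 0, 0, 0.3, 0, 0, -0.1, 0, 0, 0, 0.3, 0, 0, -0.3, 0, 0, 0, 0.3, 0, 0, -0.6, 0, 0, 0, 0.3, 0, 0, -0.9, 0, 0, 0, 0.3, 0, 0, -1, 0, 0, 0, 0.3, 0, 0, -1, 0, 0, 0, 0.3])

```text
clock: 52.58
eef_pos: [0.3755, -0.3367, 0.1996]
eef_rot: [3.138, -0.001, 0.532]
wrist_force: [0.1, -0.5, -1.7]
width: 0.0434
grasp_force: 30.0
```

```bash
python3 -c "
from h import *
plan([.49,-.195,.2,1.5],[.49,-.195,.01,1.5])"
```

```text
t 52.58 at [ 0.3755 -0.3367  0.1996] [ 3.138e+00 -1.000e-03  5.320e-01] w 0.0434 g 30.0 F [ 0.1 -0.5 -1.7] q7 -0.41
[0.49, -0.195, 0.2, 1.5] -> [0.853, -0.32, -0.002] [0.0006, 0.0001, -0.154]
[0.49, -0.195, 0.01, 1.5] -> [0.852, -0.323, 0.948] [0.0006, 0.0001, -0.154]
```

Call:
send_rows(increments=[0.1, -0.15, 0, 0, 0, -0.02, 0.3, 0.25, -0.3, 0, 0, 0, -0.045, 0.3, 0.45, -0.32, 0, 0, 0, -0.07, 0.3, 0.65, -0.32, 0, 0, 0, -0.1, 0.3, 0.85, -0.32, 0, 0, 0, -0.125, 0.3, 0.85, -0.32, 0, 0, 0, -0.154, 0.3, 0.85, -0.32, 0, 0, 0, -0.154, 0.3, 0.85, -0.32, 0, 0, 0, -0.154, 0.3])

```text
clock: 53.58
eef_pos: [0.4878, -0.195, 0.1971]
eef_rot: [-3.14, -0.0, 1.495]
wrist_force: [-0.3, -1.5, -0.2]
width: 0.0431
grasp_force: 30.0
```

```bash
python3 -c "
from h import *
plan([.49,-.195,.02,1.5])"
```

```text
t 53.58 at [ 0.4878 -0.195   0.1971] [-3.14  -0.     1.495] w 0.0431 g 30.0 F [-0.3 -1.5 -0.2] q7 0.12
[0.49, -0.195, 0.02, 1.5] -> [0.001, 0.013, 0.886] [-0.0003, -0.0001, -0.0008]
```

Call:
send_rows(increments=[-0.025, 0, 0.25, 0, 0, 0, 0.3, -0.025, 0, 0.5, 0, 0, 0, 0.3, -0.025, 0, 0.7, 0, 0, 0, 0.3, -0.025, 0, 0.85, 0, 0, 0, 0.3, -0.025, 0, 0.92, 0, 0, 0, 0.3, -0.025, 0, 0.94, 0, 0, 0, 0.3, -0.025, 0, 0.94, 0, 0, 0, 0.3])

```text
clock: 54.45
eef_pos: [0.4889, -0.1999, 0.0108]
eef_rot: [3.141, 0.0, 1.499]
wrist_force: [1.4, -0.5, 0.5]
width: 0.0433
grasp_force: 30.0
```

Call:
send_rows(increments=[0, 0, 0.01, 0, 0, 0, 0.3, 0, 0, 0.02, 0, 0, 0, 0.3, 0, 0, 0.025, 0, 0, 0, 0.3, 0, 0, 0.025, 0, 0, 0, 0.3])

```text
clock: 54.95
eef_pos: [0.4883, -0.1997, 0.0051]
eef_rot: [-3.142, 0.0, 1.5]
wrist_force: [0.2, 0.2, -1.8]
width: 0.0432
grasp_force: 30.0
```

Call:
send_rows(increments=[0, 0, 0.01, 0, 0, 0, 0.3, 0, 0, 0.01, 0, 0, 0, 0.55, 0, 0, 0.01, 0, 0, 0, 0.6, 0, 0, 0.01, 0, 0, 0, 0.6, 0, 0, -0.1, 0, 0, 0, 0.6, 0, 0, -0.3, 0, 0, 0, 0.6, 0, 0, -0.6, 0, 0, 0, 0.6, 0, 0, -0.9, 0, 0, 0, 0.6, -0.3, 0, -1, 0, 0, 0, 0.6, -0.3, 0, -1, 0, 0, 0, 0.3])

```text
clock: 56.2
eef_pos: [0.4838, -0.2651, 0.2072]
eef_rot: [3.138, 0.004, 1.493]
wrist_force: [-0.6, -0.1, -0.5]
width: 0.0492
grasp_force: 0.0
```

```bash
python3 - <<'E'
from h import *
plan();d=cap('wrist');t=cap('top')
cv2.imwrite('pics/w7.png',np.hstack([cv2.resize(d['img'][:,:,::-1],(440,330)),cv2.resize(t['img'][95:240,100:400,::-1],(360,330))]))
E
```

```text
t 56.2 at [ 0.4838 -0.2651  0.2072] [3.138 0.004 1.493] w 0.0492 g 0.0 F [-0.6 -0.1 -0.5] q7 0.25
```

View pics/w7.png

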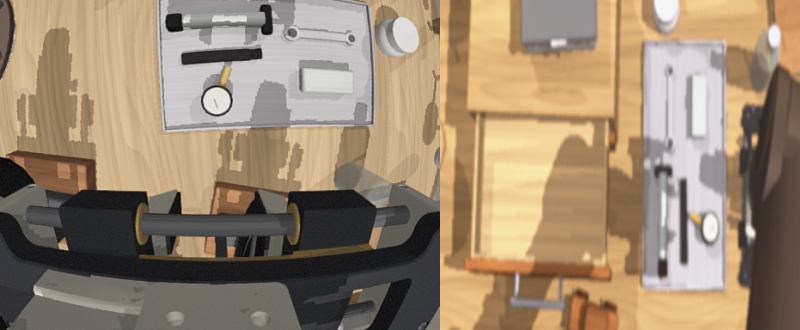

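The tray now holds the pump, lever, spanner, tin and gauge, all lying flat, and the drawer is empty. Next I'll close the drawer by pushing the handle bar from the front.

Call:
send_rows(increments=[0.2, 0, -0.2, 0, 0, 0.02, 0, 0.4, 0, -0.4, 0, 0, 0.05, 0, 0.6, 0, -0.4, 0, 0, 0.08, 0, 0.8, -0.1, -0.4, 0, 0, 0.11, 0, 1, -0.2, -0.4, 0, 0, 0.14, 0, 1, -0.3, -0.4, 0, 0, 0.17, 0, 1, -0.4, -0.4, 0, 0, 0.2, 0, 1, -0.4, -0.4, 0, 0, 0.23, 0, 1, -0.4, -0.4, 0, 0, 0.247, 0, 1, -0.4, -0.4, 0, 0, 0.247, 0])

```text
clock: 57.55
eef_pos: [0.4179, -0.0533, 0.2844]
eef_rot: [-3.141, 0.001, -0.049]
wrist_force: [-0.1, -0.0, 0.6]
width: 0.0005
grasp_force: 0.0
```

```bash
python3 - <<'E'
from h import *
plan([.355,.213,.28,-.057],[.355,.213,.0925,-.057])
d=load('top');W=world(d);a=np.radians(-3.3);R=np.array([[np.cos(a),-np.sin(a)],[np.sin(a),np.cos(a)]])
d=cap('top');W=world(d);L=(W[...,:2]-[.7358,.1974])@R
m=(d['depth']>0)&(L[...,0]<-.33)&(L[...,0]>-.37)&(abs(L[...,1])<.12)&(W[...,2]>.1)&(W[...,2]<.135)
print(m.sum(),np.median(W[m],0),np.median(L[m],0),L[m].min(0),L[m].max(0))
E
```

```text
t 57.55 at [ 0.4179 -0.0533  0.2844] [-3.141e+00  1.000e-03 -4.900e-02] w 0.0005 g 0.0 F [-0.1 -0.   0.6] q7 -1.63
[0.355, 0.213, 0.28, -0.057] -> [-0.38, -1.314, 0.023] [-0.0, 0.0002, 0.0012]
[0.355, 0.213, 0.0925, -0.057] -> [-0.378, -1.314, 0.96] [-0.0, 0.0002, 0.0012]
205 [0.3915282  0.21434767 0.12265293] [-0.34459118 -0.0029202 ] [-0.35050632 -0.06723644] [-0.33012266  0.06295438]
```

Call:
send_rows(increments=[-0.1, -0.25, 0, 0, 0, 0, 0, -0.2, -0.5, 0, 0, 0, 0, 0, -0.3, -0.75, 0, 0, 0, 0, 0, -0.38, -1, 0, 0, 0, 0, 0, -0.38, -1, 0, 0, 0, 0, 0])

```text
clock: 58.22
eef_pos: [0.3514, 0.153, 0.2851]
eef_rot: [-3.141, 0.0, -0.042]
wrist_force: [-0.5, -0.3, 0.1]
width: 0.0005
grasp_force: 0.0
```

Call:
send_rows(increments=[0, -0.2, 0.05, 0, 0, 0.001, 0, 0, -0.31, 0.2, 0, 0, 0.001, 0, 0, -0.31, 0.45, 0, 0, 0.001, 0, 0, -0.31, 0.7, 0, 0, 0.001, 0, 0, -0.31, 0.9, 0, 0, 0.001, 0, 0, -0.31, 0.95, 0, 0, 0.001, 0, 0, -0.31, 0.95, 0, 0, 0.001, 0])

```text
clock: 59.1
eef_pos: [0.3563, 0.211, 0.0953]
eef_rot: [3.141, 0.001, -0.058]
wrist_force: [0.4, -0.6, -0.3]
width: 0.0006
grasp_force: 0.0
```

```bash
python3 -c "
from h import *
plan([.555,.2036,.09,-.0576])"
```

```text
t 59.1 at [0.3563 0.211  0.0953] [ 3.141e+00  1.000e-03 -5.800e-02] w 0.0006 g 0.0 F [ 0.4 -0.6 -0.3] q7 -2.52
[0.555, 0.2036, 0.09, -0.0576] -> [0.994, -0.02, 0.026] [0.0001, 0.0001, 0.0]
```

Call:
send_rows(increments=[0.05, 0, 0.02, 0, 0, 0, 0, 0.1, 0, 0.02, 0, 0, 0, 0, 0.16, 0, 0.02, 0, 0, 0, 0, 0.23, 0, 0.02, 0, 0, 0, 0, 0.3, 0, 0.02, 0, 0, 0, 0, 0.37, 0, 0.02, 0, 0, 0, 0, 0.44, 0, 0.02, 0, 0, 0, 0, 0.51, 0, 0.02, 0, 0, 0, 0, 0.58, 0, 0.02, 0, 0, 0, 0, 0.65, 0, 0.02, 0, 0, 0, 0, 0.72, 0, 0.02, 0, 0, 0, 0, 0.79, 0, 0.02, 0, 0, 0, 0, 0.85, 0, 0.02, 0, 0, 0, 0, 0.9, 0, 0.02, 0, 0, 0, 0, 0.94, 0, 0.02, 0, 0, 0, 0, 0.97, 0, 0.02, 0, 0, 0, 0, 0.97, 0, 0.02, 0, 0, 0, 0])

```text
clock: 61.22
eef_pos: [0.5504, 0.1996, 0.0911]
eef_rot: [3.141, -0.0, -0.059]
wrist_force: [-0.6, 0.3, -0.2]
width: 0.0005
grasp_force: 0.0
```

Call:
send_rows(increments=[0.01, 0, 0, 0, 0, 0, 0, 0.02, 0, 0, 0, 0, 0, 0, 0.02, 0, 0, 0, 0, 0, 0])

```text
clock: 61.6
eef_pos: [0.5533, 0.1996, 0.091]
eef_rot: [3.141, 0.001, -0.058]
wrist_force: [-3.2, -0.2, 1.4]
width: 0.0005
grasp_force: 1.6
```

Call:
send_rows(increments=[0.01, 0, 0, 0, 0, 0, 0, 0.015, 0, 0, 0, 0, 0, 0, 0.015, 0, 0, 0, 0, 0, 0])

```text
clock: 61.98
eef_pos: [0.5534, 0.1996, 0.091]
eef_rot: [3.14, 0.005, -0.057]
wrist_force: [-13.4, -1.4, 10.1]
width: 0.0001
grasp_force: 7.1
```

Call:
send_rows(increments=[0.01, 0, 0, 0, 0, 0, 0, 0.01, 0, 0, 0, 0, 0, 0])

```text
clock: 62.22
eef_pos: [0.5534, 0.1996, 0.0909]
eef_rot: [3.139, 0.008, -0.056]
wrist_force: [-22.1, -2.5, 16.8]
width: 0.0003
grasp_force: 10.6
```

The drawer is hard shut, 22 N against the stop. I'll back off and go to look at the far side of the wheel.

Call:
send_rows(increments=[-0.1, 0, 0, 0, 0, 0, 0, -0.25, 0, 0, 0, 0, 0, 0, -0.25, 0, -0.3, 0, 0, 0, 0, -0.25, 0.1, -0.6, 0, 0, 0, 0, -0.2, 0.3, -0.9, 0, 0, 0, 0, -0.1, 0.6, -1, 0, 0, 0, 0, 0.1, 0.8, -1, 0, 0, 0, 0, 0.2, 1, -1, 0, 0, 0, 0, 0.2, 1, -1, 0, 0, 0, 0])

```text
clock: 63.35
eef_pos: [0.5886, -0.0081, 0.2906]
eef_rot: [3.139, -0.001, -0.066]
wrist_force: [-0.5, -0.1, -0.7]
width: 0.0006
grasp_force: 0.0
```

```bash
python3 -c "
from h import *
plan([.66,-.2,.32,1.31],[.71,-.44,.32,1.31])"
```

```text
t 63.35 at [ 0.5886 -0.0081  0.2906] [ 3.139e+00 -1.000e-03 -6.600e-02] w 0.0006 g 0.0 F [-0.5 -0.1 -0.7] q7 -1.84
[0.66, -0.2, 0.32, 1.31] -> [0.419, 0.934, -0.144] [0.0004, 0.0001, -0.219]
[0.71, -0.44, 0.32, 1.31] -> [0.748, 2.115, -0.142] [0.0004, 0.0001, -0.219]
```

Call:
send_rows(increments=[0.1, 0.2, -0.1, 0, 0, -0.03, 0, 0.2, 0.4, -0.15, 0, 0, -0.06, 0, 0.3, 0.6, -0.15, 0, 0, -0.09, 0, 0.42, 0.8, -0.15, 0, 0, -0.12, 0, 0.42, 0.93, -0.15, 0, 0, -0.15, 0, 0.42, 0.93, -0.15, 0, 0, -0.18, 0, 0.42, 0.93, -0.15, 0, 0, -0.21, 0, 0.42, 0.93, -0.15, 0, 0, -0.219, 0, 0.42, 0.93, -0.15, 0, 0, -0.219, 0])

```text
clock: 64.47
eef_pos: [0.6603, -0.1923, 0.3212]
eef_rot: [3.141, -0.0, 1.318]
wrist_force: [-0.5, -0.4, 0.9]
width: 0.0004
grasp_force: 0.0
```

Call:
send_rows(increments=[-0.25, 0.15, 0, 0, 0, 0, 0.5, -0.5, 0.3, 0, 0, 0, 0, 0.7, -0.75, 0.45, 0, 0, 0, 0, 0.8, -1, 0.55, 0, 0, 0, 0, 0.8, -1, 0.55, 0, 0, 0, 0, 0.8, -1, 0.55, 0, 0, 0, 0, 0.8])

```text
clock: 65.22
eef_pos: [0.7171, -0.4133, 0.3207]
eef_rot: [-3.141, -0.001, 1.317]
wrist_force: [1.0, 0.9, 0.8]
width: 0.0555
grasp_force: 0.0
```

```bash
python3 - <<'E'
from h import *
plan();d=cap('wrist')
cv2.imwrite('pics/w8.png',cv2.resize(d['img'][:,:,::-1],(640,480)))
E
```

```text
t 65.22 at [ 0.7171 -0.4133  0.3207] [-3.141e+00 -1.000e-03  1.317e+00] w 0.0555 g 0.0 F [1.  0.9 0.8] q7 0.06
```

View pics/w8.png

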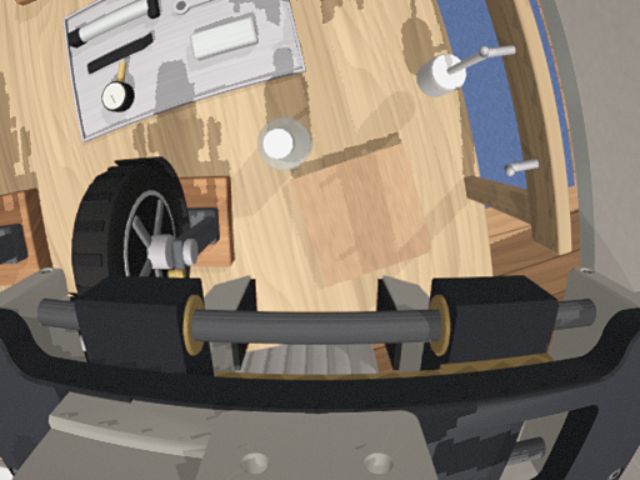

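The wrist view shows the wheel at left with its hub at (165,252). A brass piece, the valve, is at (176,272), on the fork's −y side. I'll compute its angle.

```bash
cat > valve.py <<'E'
from h import *
A=np.array([.529,-.394,.160]);a=np.radians(-14.9);FR=np.array([[np.cos(a),-np.sin(a),0],[np.sin(a),np.cos(a),0],[0,0,1]])
def valve(d):
    Q=(wworld(d)-A)@FR;hsv=cv2.cvtColor(d['img'],cv2.COLOR_RGB2HSV)
    m=(d['depth']>0)&(Q[...,0]>.015)&(Q[...,0]<.055)&(np.hypot(Q[...,1],Q[...,2])<.075)
    b=m&(hsv[...,0]>14)&(hsv[...,0]<34)&(hsv[...,1]>110);P=Q[b];print('brass',b.sum())
    if b.sum():
        v,u=np.where(b);print('px',u.mean()/.8,v.mean()/.8,'min',P.min(0).round(4),'max',P.max(0).round(4),'med',np.median(P,0).round(4))
        y,z=np.median(P,0)[1:];print('r',np.hypot(y,z).round(4),'theta deg',np.degrees(np.arctan2(-y,z)).round(1))
if __name__=='__main__':
    plan();valve(cap('wrist'))
E
python3 valve.py
```

```text
t 65.28 at [ 0.7172 -0.4126  0.3213] [ 3.141e+00 -1.000e-03  1.319e+00] w 0.0599 g 0.0 F [-1.   1.2 -0.3] q7 0.06
brass 87
px 172.08333333333331 265.2729885057471 min [ 0.0257 -0.0389 -0.0479] max [0.0463 0.0503 0.0654] med [ 0.0356 -0.0329 -0.0249]
r 0.0412 theta deg 127.1
```

```bash
python3 - <<'E'
from valve import *
for n,f in(('wrist',wworld),('side',world),('top',world)):
    d=cap(n) if n!='wrist' else load(n);Q=(f(d)-A)@FR
    m=(d['depth']>0)&(abs(Q[...,0])<.04)&(abs(Q[...,1])<.1)&(Q[...,2]>.05)&(Q[...,2]<.1);P=Q[m]
    print(n,m.sum(),'x',np.percentile(P[:,0],[1,5,50,95,99]).round(4),'zmax',np.percentile(P[:,2],99).round(4))
    k=P[P[:,2]>.07]; print('  y range top',k[:,1].min().round(3),k[:,1].max().round(3),'yc',((k[:,1].min()+k[:,1].max())/2).round(4))
plan([.5195,-.430,.34,1.311],[.5195,-.430,.188,1.311])
E
```

```text
wrist 3020 x [-0.0145 -0.0106  0.0135  0.0261  0.0271] zmax 0.0881
  y range top -0.014 0.051 yc 0.0189
side 362 x [-0.0236 -0.0221 -0.0147  0.0133  0.019 ] zmax 0.0912
  y range top -0.059 0.057 yc -0.0011
top 610 x [-0.0214 -0.0208 -0.0033  0.0183  0.02  ] zmax 0.0901
  y range top -0.011 0.053 yc 0.0208
t 65.42 at [ 0.717  -0.4127  0.3221] [ 3.141 -0.     1.319] w 0.071 g 0.0 F [ 0.3  0.1 -0.5] q7 0.06
[0.5195, -0.43, 0.34, 1.311] -> [-0.33, -0.935, -0.09] [0.0001, -0.0, 0.0013]
[0.5195, -0.43, 0.188, 1.311] -> [-0.33, -0.935, 0.67] [0.0001, -0.0, 0.0013]
```

Call:
send_rows(increments=[-0.08, -0.2, -0.1, 0, 0, 0.0013, 0.85, -0.16, -0.4, -0.1, 0, 0, 0.0013, 0.85, -0.25, -0.6, -0.1, 0, 0, 0.0013, 0.85, -0.33, -0.8, -0.1, 0, 0, 0.0013, 0.85, -0.33, -0.93, -0.1, 0, 0, 0.0013, 0.85, -0.33, -0.93, -0.1, 0, 0, 0.0013, 0.85, -0.33, -0.93, 0.1, 0, 0, 0.0013, 0.85, -0.33, -0.93, 0.1, 0, 0, 0.0013, 0.85])

```text
clock: 66.42
eef_pos: [0.5192, -0.4304, 0.2986]
eef_rot: [-3.137, -0.002, 1.311]
wrist_force: [0.7, -0.0, 0.2]
width: 0.0782
grasp_force: 0.0
```

```bash
python3 -c "
from h import *
plan([.5195,-.430,.188,1.311])"
```

```text
t 66.42 at [ 0.5192 -0.4304  0.2986] [-3.137e+00 -2.000e-03  1.311e+00] w 0.0782 g 0.0 F [ 0.7 -0.   0.2] q7 0.14
[0.5195, -0.43, 0.188, 1.311] -> [0.002, 0.003, 0.553] [-0.0008, -0.0002, -0.0]
```

Call:
send_rows(increments=[0, 0, 0.15, 0, 0, 0, 0.85, 0, 0, 0.3, 0, 0, 0, 0.85, 0, 0, 0.42, 0, 0, 0, 0.85, 0, 0, 0.5, 0, 0, 0, 0.85, 0, 0, 0.54, 0, 0, 0, 0.85, 0, 0, 0.54, 0, 0, 0, 0.85, 0, 0, 0.54, 0, 0, 0, 0.3, 0, 0, 0.54, 0, 0, 0, 0.3, 0, 0, 0.54, 0, 0, 0, 0.3, 0, 0, 0.54, 0, 0, 0, 0.3, 0, 0, 0.54, 0, 0, 0, 0.3, 0, 0, 0.54, 0, 0, 0, 0.3], newtons=15)

```text
clock: 67.92
eef_pos: [0.5218, -0.4318, 0.1937]
eef_rot: [3.138, 0.0, 1.31]
wrist_force: [6.6, -0.7, -1.0]
width: 0.0437
grasp_force: 15.0
```

```bash
python3 -c "
from valve import *
plan()
p=(bot.read_state()['eef_pos']+[0,0,.0315]-A)@FR;r=np.hypot(p[1],p[2]);g=np.degrees(np.arctan2(-p[1],p[2]));print(p,r,g)
# swing rows: tool x=fork y, z down, relative, 64 deg
for k in range(1,17):
    a=np.radians(g-4*k);print(((-r*np.sin(a)-p[1])/.2).round(3),(-(r*np.cos(a)-p[2])/.2).round(3),end=' ; ')"
```

```text
t 67.92 at [ 0.5218 -0.4318  0.1937] [3.138 0.    1.31 ] w 0.0437 g 15.0 F [ 6.6 -0.7 -1. ] q7 0.09
[ 0.00280543 -0.03835622  0.06523295] 0.07567388822796034 30.455037632650352
0.023 -0.013 ; 0.047 -0.024 ; 0.072 -0.033 ; 0.097 -0.04 ; 0.123 -0.046 ; 0.149 -0.05 ; 0.176 -0.052 ; 0.202 -0.052 ; 0.228 -0.05 ; 0.255 -0.047 ; 0.28 -0.042 ; 0.306 -0.035 ; 0.331 -0.026 ; 0.355 -0.015 ; 0.378 -0.003 ; 0.401 0.011 ;
```

Call:
send_rows(increments=[0.023, 0, -0.013, 0, 0, 0, 0.3, 0.047, 0, -0.024, 0, 0, 0, 0.3, 0.072, 0, -0.033, 0, 0, 0, 0.3, 0.097, 0, -0.04, 0, 0, 0, 0.3, 0.123, 0, -0.046, 0, 0, 0, 0.3, 0.149, 0, -0.05, 0, 0, 0, 0.3, 0.176, 0, -0.052, 0, 0, 0, 0.3, 0.202, 0, -0.052, 0, 0, 0, 0.3, 0.228, 0, -0.05, 0, 0, 0, 0.3, 0.255, 0, -0.047, 0, 0, 0, 0.3, 0.28, 0, -0.042, 0, 0, 0, 0.3, 0.306, 0, -0.035, 0, 0, 0, 0.3, 0.331, 0, -0.026, 0, 0, 0, 0.3, 0.355, 0, -0.015, 0, 0, 0, 0.3, 0.378, 0, -0.003, 0, 0, 0, 0.3, 0.4, 0, 0.01, 0, 0, 0, 0.3, 0.4, 0, 0.01, 0, 0, 0, 0.3, 0.4, 0, 0.01, 0, 0, 0, 0.3])

```text
clock: 70.18
eef_pos: [0.5416, -0.3546, 0.1914]
eef_rot: [3.14, 0.0, 1.31]
wrist_force: [4.3, -3.3, -0.8]
width: 0.0439
grasp_force: 15.0
```

Call:
send_rows(increments=[0, 0, 0, 0, 0, 0, 0.55, 0, 0, 0, 0, 0, 0, 0.75, 0, 0, 0, 0, 0, 0, 0.75, 0, 0, 0, 0, 0, 0, 0.75, 0, 0, -0.1, 0, 0, 0, 0.75, 0, 0, -0.3, 0, 0, 0, 0.85, 0, 0, -0.6, 0, 0, 0, 0.85, 0, 0.3, -0.75, 0, 0, 0, 0.85, 0, 0.6, -0.75, 0, 0, 0, 0.85, 0, 0.8, -0.75, 0, 0, 0, 0.85, -0.3, 0.9, -0.75, 0, 0, 0, 0.85, -0.4, 0.9, -0.75, 0, 0, 0, 0.85, -0.4, 0.9, -0.75, 0, 0, 0, 0.85])

```text
clock: 71.8
eef_pos: [0.6934, -0.48, 0.3397]
eef_rot: [-3.141, 0.0, 1.307]
wrist_force: [0.4, 0.0, 0.5]
width: 0.0778
grasp_force: 0.0
```

```bash
python3 valve.py
```

```text
t 71.8 at [ 0.6934 -0.48    0.3397] [-3.141  0.     1.307] w 0.0778 g 0.0 F [0.4 0.  0.5] q7 0.17
brass 123
px 166.66666666666666 219.84756097560975 min [ 0.0259 -0.0577 -0.051 ] max [0.0459 0.0485 0.0522] med [ 0.0361 -0.0423  0.0178]
r 0.0459 theta deg 67.2
```

```bash
python3 - <<'E'
from valve import *
d=load('wrist');Q=(wworld(d)-A)@FR;hsv=cv2.cvtColor(d['img'],cv2.COLOR_RGB2HSV)
m=(d['depth']>0)&(Q[...,0]>.028)&(Q[...,0]<.055)&(np.hypot(Q[...,1],Q[...,2])<.06)&(hsv[...,0]>14)&(hsv[...,0]<34)&(hsv[...,1]>110)
n,l,st,c=cv2.connectedComponentsWithStats(m.astype(np.uint8))
for i in range(1,n):
    if st[i,4]>10: P=Q[l==i];print(st[i],P.min(0).round(4),P.max(0).round(4),P.mean(0).round(4))
X=A+FR@np.array([.001,-.042,0]);plan([X[0],X[1],.30,1.311],[X[0],X[1],.192,1.311])
E
```

```text
[126 173  17  11  76] [ 0.0281 -0.0495 -0.0034] [ 0.0459 -0.0371  0.0214] [ 0.0399 -0.0419  0.0169]
[127 181  11   4  17] [ 0.0281 -0.0526  0.0027] [ 0.0424 -0.0461  0.0204] [ 0.0348 -0.0487  0.0175]
t 71.85 at [ 0.6939 -0.4782  0.3404] [-3.141e+00 -1.000e-03  1.309e+00] w 0.078 g 0.0 F [-0.3  1.  -0.1] q7 0.17
[np.float64(0.5191667987668241), np.float64(-0.43484492812465053), 0.3, 1.311] -> [-0.017, -0.9, 0.202] [-0.0001, -0.0001, -0.0003]
[np.float64(0.5191667987668241), np.float64(-0.43484492812465053), 0.192, 1.311] -> [-0.017, -0.9, 0.742] [-0.0001, -0.0001, -0.0003]
```

Call:
send_rows(increments=[0, -0.3, 0, 0, 0, 0, 0.85, -0.017, -0.6, 0, 0, 0, 0, 0.85, -0.017, -0.9, 0, 0, 0, 0, 0.85, -0.017, -0.9, 0.1, 0, 0, 0, 0.85, -0.017, -0.9, 0.3, 0, 0, 0, 0.85, -0.017, -0.9, 0.5, 0, 0, 0, 0.85, -0.017, -0.9, 0.65, 0, 0, 0, 0.85, -0.017, -0.9, 0.74, 0, 0, 0, 0.85, -0.017, -0.9, 0.74, 0, 0, 0, 0.85, -0.017, -0.9, 0.74, 0, 0, 0, 0.3, -0.017, -0.9, 0.74, 0, 0, 0, 0.3, -0.017, -0.9, 0.74, 0, 0, 0, 0.3, -0.017, -0.9, 0.74, 0, 0, 0, 0.3, -0.017, -0.9, 0.74, 0, 0, 0, 0.3, -0.017, -0.9, 0.74, 0, 0, 0, 0.3])

```text
clock: 73.72
eef_pos: [0.521, -0.4352, 0.1939]
eef_rot: [3.138, 0.0, 1.31]
wrist_force: [5.5, -1.9, -0.0]
width: 0.0442
grasp_force: 15.0
```

```bash
python3 -c "
from valve import *
plan()
p=(bot.read_state()['eef_pos']+[0,0,.0315]-A)@FR;r=np.hypot(p[1],p[2]);g=np.degrees(np.arctan2(-p[1],p[2]));print(p,r,g)
for k in range(1,17):
    a=np.radians(g-66/16*k);print(((-r*np.sin(a)-p[1])/.2).round(3),(-(r*np.cos(a)-p[2])/.2).round(3),end=' ; ')"
```

```text
t 73.72 at [ 0.521  -0.4352  0.1939] [3.138 0.    1.31 ] w 0.0442 g 15.0 F [ 5.5 -1.9 -0. ] q7 0.09
[ 0.00283103 -0.04185075  0.06541556] 0.07765745955555162 32.60978836417661
0.024 -0.014 ; 0.049 -0.027 ; 0.075 -0.037 ; 0.102 -0.046 ; 0.129 -0.053 ; 0.156 -0.058 ; 0.184 -0.06 ; 0.212 -0.061 ; 0.24 -0.06 ; 0.268 -0.057 ; 0.295 -0.052 ; 0.322 -0.044 ; 0.348 -0.035 ; 0.374 -0.024 ; 0.399 -0.012 ; 0.423 0.003 ;
```

Call:
send_rows(increments=[0.024, 0, -0.014, 0, 0, 0, 0.3, 0.049, 0, -0.027, 0, 0, 0, 0.3, 0.075, 0, -0.037, 0, 0, 0, 0.3, 0.102, 0, -0.046, 0, 0, 0, 0.3, 0.129, 0, -0.053, 0, 0, 0, 0.3, 0.156, 0, -0.058, 0, 0, 0, 0.3, 0.184, 0, -0.06, 0, 0, 0, 0.3, 0.212, 0, -0.061, 0, 0, 0, 0.3, 0.24, 0, -0.06, 0, 0, 0, 0.3, 0.268, 0, -0.057, 0, 0, 0, 0.3, 0.295, 0, -0.052, 0, 0, 0, 0.3, 0.322, 0, -0.044, 0, 0, 0, 0.3, 0.348, 0, -0.035, 0, 0, 0, 0.3, 0.374, 0, -0.024, 0, 0, 0, 0.3, 0.399, 0, -0.012, 0, 0, 0, 0.3, 0.423, 0, 0.003, 0, 0, 0, 0.3, 0.423, 0, 0.003, 0, 0, 0, 0.3, 0.423, 0, 0.003, 0, 0, 0, 0.3])

```text
clock: 75.97
eef_pos: [0.5418, -0.3535, 0.1927]
eef_rot: [3.14, 0.0, 1.31]
wrist_force: [4.3, -2.7, -0.9]
width: 0.0439
grasp_force: 15.0
```

Call:
send_rows(increments=[0, 0, 0, 0, 0, 0, 0.55, 0, 0, 0, 0, 0, 0, 0.75, 0, 0, 0, 0, 0, 0, 0.75, 0, 0, 0, 0, 0, 0, 0.75, 0, 0, -0.1, 0, 0, 0, 0.75, 0, 0, -0.3, 0, 0, 0, 0.85, 0, 0, -0.6, 0, 0, 0, 0.85, 0, 0.3, -0.75, 0, 0, 0, 0.85, 0, 0.6, -0.75, 0, 0, 0, 0.85, 0, 0.7, -0.75, 0, 0, 0, 0.85, -0.3, 0.7, -0.75, 0, 0, 0, 0.85, -0.5, 0.7, -0.75, 0, 0, 0, 0.85, -0.5, 0.7, -0.75, 0, 0, 0, 0.85])

```text
clock: 77.6
eef_pos: [0.6484, -0.4903, 0.3413]
eef_rot: [-3.14, 0.002, 1.304]
wrist_force: [-0.4, 0.5, 0.6]
width: 0.078
grasp_force: 0.0
```

```bash
python3 - <<'E'
from valve import *
plan();d=cap('wrist');valve(d)
# stem pixels by ray onto plane fork-x = .036 (end) using hub too
cv2.imwrite('pics/w9.png',cv2.resize(d['img'][60:240,20:220,::-1],(660,594),interpolation=cv2.INTER_CUBIC))
E
```

```text
t 77.6 at [ 0.6484 -0.4903  0.3413] [-3.140e+00  2.000e-03  1.304e+00] w 0.078 g 0.0 F [-0.4  0.5  0.6] q7 0.16
brass 113
px 191.23893805309734 160.77433628318582 min [ 0.0255 -0.024  -0.0278] max [0.0459 0.0617 0.0529] med [ 0.0325 -0.0051  0.0475]
r 0.0477 theta deg 6.1
```

View pics/w9.png

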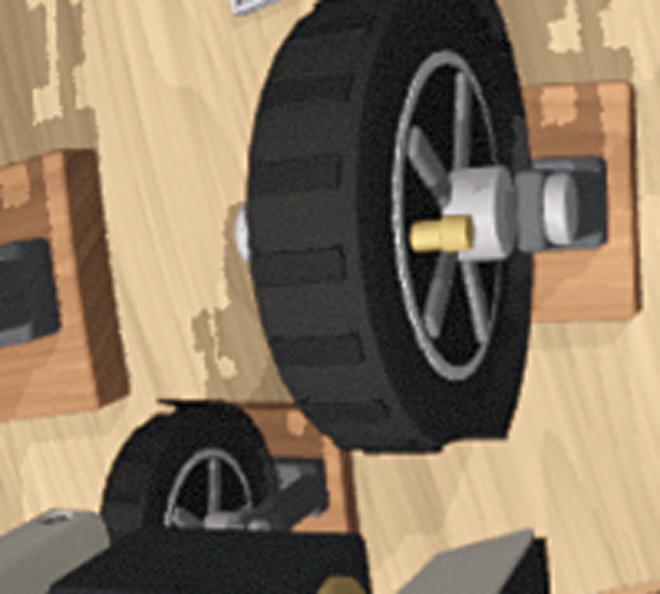

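```bash
cat > fit.py <<'E'
from valve import *
from scipy.optimize import least_squares
def fit(d):
    Q=(wworld(d)-A)@FR;hsv=cv2.cvtColor(d['img'],cv2.COLOR_RGB2HSV);ok=d['depth']>0
    print('cam fork',((-d['R'].T@d['t']-A)@FR).round(3))
    br=(hsv[...,0]>14)&(hsv[...,0]<34)&(hsv[...,1]>110)
    b=ok&(Q[...,0]>.02)&(Q[...,0]<.055)&(np.hypot(Q[...,1],Q[...,2])<.062)&br&(Q[...,2]>.01)
    n,l,st,c=cv2.connectedComponentsWithStats(b.astype(np.uint8));i=1+st[1:,4].argmax();P=Q[l==i]
    h=ok&(Q[...,0]>.026)&(Q[...,0]<.041)&(np.hypot(Q[...,1],Q[...,2])<.03)&~br&(hsv[...,1]<60)&(hsv[...,2]>80);H=Q[h]
    print('valve',len(P),'x',P[:,0].min().round(4),P[:,0].max().round(4),'y',np.percentile(P[:,1],[2,50,98]).round(4),'z',np.percentile(P[:,2],[2,50,98]).round(4))
    print('hub',len(H),'y',np.percentile(H[:,1],[2,50,98]).round(4),'z',np.percentile(H[:,2],[2,50,98]).round(4))
    cap_=P[P[:,0]>P[:,0].max()-.010]
    f=lambda p,S,r:np.hypot(S[:,1]-p[0],S[:,2]-p[1])-r
    v=least_squares(f,[np.median(cap_[:,1]),.042],args=(cap_,.006),loss='soft_l1',f_scale=.001).x
    g=least_squares(lambda p:f(p[:2],H,p[2]),[0,0,.014],loss='soft_l1',f_scale=.001).x
    print('valve c',v.round(4),'hub c,r',g.round(4),'theta abs',np.degrees(np.arctan2(-v[0],v[1])).round(1),'rel hub y',np.degrees(np.arctan2(-(v[0]-g[0]),.0435)).round(1))
if __name__=='__main__': fit(cap('wrist'))
E
python3 fit.py; python3 -c "
from valve import *
X=A+FR@np.array([.12,-.075,0]);plan([X[0],X[1],.30,1.311])"
```

```text
cam fork [0.143 0.009 0.353]
valve 96 x 0.0255 0.046 y [-0.0134 -0.0049 -0.0023] z [0.026  0.0477 0.0515]
hub 288 y [-0.0264  0.0032  0.0275] z [-0.0072  0.0127  0.0212]
valve c [-0.006   0.0428] hub c,r [-0.002  -0.006   0.0221] theta abs 8.0 rel hub y 5.3
t 77.7 at [ 0.6504 -0.4858  0.342 ] [-3.141e+00 -1.000e-03  1.309e+00] w 0.0781 g 0.0 F [ 0.   0.5 -0.3] q7 0.16
[np.float64(0.6256801700319573), np.float64(-0.4973341411276633), 0.3, 1.311] -> [-0.088, -0.104, 0.21] [-0.0001, -0.0002, -0.0003]
```

```bash
python3 - <<'E'
from valve import *
d=load('wrist')  # last capture, same pose as picture within mm
hsv=cv2.cvtColor(d['img'],cv2.COLOR_RGB2HSV)
def fy(u,v,z): return ((wray(d,u,v,A[2]+z)-A)@FR).round(4)
for nm,c,(r0,r1),z in (('hub',480,(168,258),0),('valvecap',425,(219,251),.0435),('stem',455,(216,249),.0435),('nut',562,(170,243),0)):
    u=20+c/3.3
    print(nm,fy(u,60+r0/3.3,z),fy(u,60+r1/3.3,z),'mid',fy(u,60+(r0+r1)/6.6,z))
br=(hsv[...,0]>14)&(hsv[...,0]<34)&(hsv[...,1]>110);sub=np.zeros_like(br);sub[115:145,140:170]=1
v,u=np.where(br&sub);print(len(u),u.min(),u.max(),v.min(),v.max(),'centroid',fy(u.mean(),v.mean(),.0435))
E
```

```text
hub [0.0367 0.0169 0.    ] [ 0.0355 -0.0165  0.    ] mid [0.0362 0.0002 0.    ]
valvecap [0.0301 0.0004 0.0435] [ 0.0296 -0.0102  0.0435] mid [ 0.0299 -0.0049  0.0435]
stem [0.0407 0.0008 0.0435] [ 0.0402 -0.01    0.0435] mid [ 0.0404 -0.0046  0.0435]
nut [0.0677 0.0147 0.    ] [ 0.067 -0.012  0.   ] mid [0.0674 0.0013 0.    ]
104 144 162 128 139 centroid [ 0.0343 -0.0069  0.0435]
```

Valve offset from the hub is about −6 mm in y, so θ ≈ +7.5°. I'll do one more small swing, gripping away from the valve.

```bash
python3 -c "
from valve import *
X=A+FR@np.array([.0028,-.042,0]);plan([X[0],X[1],.30,1.311],[X[0],X[1],.194,1.311])"
```

```text
t 77.7 at [ 0.6504 -0.4858  0.342 ] [-3.141e+00 -1.000e-03  1.309e+00] w 0.0781 g 0.0 F [ 0.   0.5 -0.3] q7 0.16
[np.float64(0.5209062757096025), np.float64(-0.435307767152329), 0.3, 1.311] -> [0.076, -0.691, 0.21] [-0.0001, -0.0002, -0.0003]
[np.float64(0.5209062757096025), np.float64(-0.435307767152329), 0.194, 1.311] -> [0.076, -0.69, 0.74] [-0.0001, -0.0002, -0.0003]
```

Call:
send_rows(increments=[0.03, -0.3, 0, 0, 0, 0, 0.85, 0.076, -0.6, 0, 0, 0, 0, 0.85, 0.076, -0.69, 0, 0, 0, 0, 0.85, 0.076, -0.69, 0.1, 0, 0, 0, 0.85, 0.076, -0.69, 0.3, 0, 0, 0, 0.85, 0.076, -0.69, 0.5, 0, 0, 0, 0.85, 0.076, -0.69, 0.65, 0, 0, 0, 0.85, 0.076, -0.69, 0.74, 0, 0, 0, 0.85, 0.076, -0.69, 0.74, 0, 0, 0, 0.85, 0.076, -0.69, 0.74, 0, 0, 0, 0.3, 0.076, -0.69, 0.74, 0, 0, 0, 0.3, 0.076, -0.69, 0.74, 0, 0, 0, 0.3, 0.076, -0.69, 0.74, 0, 0, 0, 0.3, 0.076, -0.69, 0.74, 0, 0, 0, 0.3, 0.076, -0.69, 0.74, 0, 0, 0, 0.3])

```text
clock: 79.58
eef_pos: [0.5207, -0.4358, 0.1948]
eef_rot: [-3.141, 0.0, 1.309]
wrist_force: [-2.5, -0.3, 3.8]
width: 0.0439
grasp_force: 15.0
```

Call:
send_rows(increments=[0.016, 0, -0.009, 0, 0, 0, 0.3, 0.031, 0, -0.018, 0, 0, 0, 0.3, 0.047, 0, -0.026, 0, 0, 0, 0.3, 0.047, 0, -0.026, 0, 0, 0, 0.3, 0.047, 0, -0.026, 0, 0, 0, 0.3])

```text
clock: 80.2
eef_pos: [0.5232, -0.4262, 0.1998]
eef_rot: [-3.141, -0.0, 1.31]
wrist_force: [-4.6, -1.3, 2.9]
width: 0.0439
grasp_force: 15.0
```

Call:
send_rows(increments=[0, 0, 0, 0, 0, 0, 0.55, 0, 0, 0, 0, 0, 0, 0.75, 0, 0, 0, 0, 0, 0, 0.75, 0, 0, 0, 0, 0, 0, 0.75, 0, 0, -0.1, 0, 0, 0, 0.75, 0, 0, -0.3, 0, 0, 0, 0.85, 0, 0, -0.6, 0, 0, 0, 0.85, 0, 0.3, -0.75, 0, 0, 0, 0.85, -0.05, 0.6, -0.75, 0, 0, 0, 0.85, -0.12, 0.7, -0.75, 0, 0, 0, 0.85, -0.12, 0.7, -0.75, 0, 0, 0, 0.85])

```text
clock: 81.58
eef_pos: [0.6539, -0.486, 0.3469]
eef_rot: [-3.139, -0.001, 1.31]
wrist_force: [-1.2, -0.4, 0.9]
width: 0.0781
grasp_force: 0.0
```

```bash
cat > meas.py <<'E'
from valve import *
plan();d=cap('wrist');hsv=cv2.cvtColor(d['img'],cv2.COLOR_RGB2HSV);Q=(wworld(d)-A)@FR;ok=d['depth']>0
br=ok&(hsv[...,0]>14)&(hsv[...,0]<34)&(hsv[...,1]>110)&(abs(Q[...,0]-.034)<.016)&(abs(Q[...,1])<.03)&(Q[...,2]>.025)&(Q[...,2]<.06)
v,u=np.where(br)
def fy(u,v,z): return (wray(d,u,v,A[2]+z)-A)@FR
E=[]
for c in np.unique(u):
    k=v[u==c]
    if len(k)>6: E.append(fy(c,k.min()-.5,.0435)[1]/2+fy(c,k.max()+.5,.0435)[1]/2)
print('brass',len(u),'centre px',u.mean(),v.mean(),'y per col',np.round(E,4),'mean',np.mean(E).round(4),'depth y',np.median(Q[br][:,1]).round(4))
# nut end and hub, grey bright columns
hb=ok&(hsv[...,1]<60)&(hsv[...,2]>110)&(Q[...,0]>.03)&(Q[...,0]<.075)&(np.abs(Q[...,1])<.03)&(abs(Q[...,2])<.03)&~br
v,u=np.where(hb)
for c in np.unique(u):
    k=v[u==c]
    if len(k)>10: print(c,len(k),k.min(),k.max(),[fy(c,q,0)[i].round(4) for q in(k.min()-.5,k.max()+.5) for i in (0,1)],(fy(c,k.min()-.5,0)[1]/2+fy(c,k.max()+.5,0)[1]/2).round(4))
cv2.imwrite('pics/wm.png',cv2.resize(d['img'][100:200,110:230,::-1],(720,600),interpolation=cv2.INTER_CUBIC))
E
python3 meas.py
```

```text
t 81.58 at [ 0.6539 -0.486   0.3469] [-3.139e+00 -1.000e-03  1.310e+00] w 0.0781 g 0.0 F [-1.2 -0.4  0.9] q7 0.16
brass 108 centre px 151.09259259259258 129.4537037037037 y per col [-0.001  -0.0014 -0.0014 -0.0014] mean -0.0013 depth y 0.0009
158 13 117 141 [np.float64(0.0283), np.float64(0.0131), np.float64(0.0271), np.float64(-0.0182)] -0.0026
159 14 116 141 [np.float64(0.0297), np.float64(0.0142), np.float64(0.0285), np.float64(-0.0182)] -0.002
160 15 116 141 [np.float64(0.031), np.float64(0.0142), np.float64(0.0298), np.float64(-0.0183)] -0.0021
161 17 116 141 [np.float64(0.0323), np.float64(0.0141), np.float64(0.0311), np.float64(-0.0183)] -0.0021
162 26 116 141 [np.float64(0.0336), np.float64(0.014), np.float64(0.0324), np.float64(-0.0184)] -0.0022
163 26 116 141 [np.float64(0.0349), np.float64(0.014), np.float64(0.0337), np.float64(-0.0184)] -0.0022
164 26 116 141 [np.float64(0.0362), np.float64(0.0139), np.float64(0.0351), np.float64(-0.0184)] -0.0023
165 27 115 141 [np.float64(0.0375), np.float64(0.0151), np.float64(0.0364), np.float64(-0.0185)] -0.0017
166 27 115 141 [np.fl
[... 1052 characters left out ...]
.0605), np.float64(0.014), np.float64(0.0599), np.float64(-0.0118)] 0.0011
184 19 118 136 [np.float64(0.0617), np.float64(0.0103), np.float64(0.0611), np.float64(-0.013)] -0.0014
185 20 118 137 [np.float64(0.063), np.float64(0.0102), np.float64(0.0623), np.float64(-0.0143)] -0.002
186 20 118 137 [np.float64(0.0642), np.float64(0.0102), np.float64(0.0636), np.float64(-0.0143)] -0.0021
187 21 118 138 [np.float64(0.0655), np.float64(0.0102), np.float64(0.0648), np.float64(-0.0156)] -0.0027
188 21 118 138 [np.float64(0.0667), np.float64(0.0101), np.float64(0.0661), np.float64(-0.0156)] -0.0028
189 21 118 138 [np.float64(0.068), np.float64(0.0101), np.float64(0.0673), np.float64(-0.0157)] -0.0028
```

View pics/wm.png

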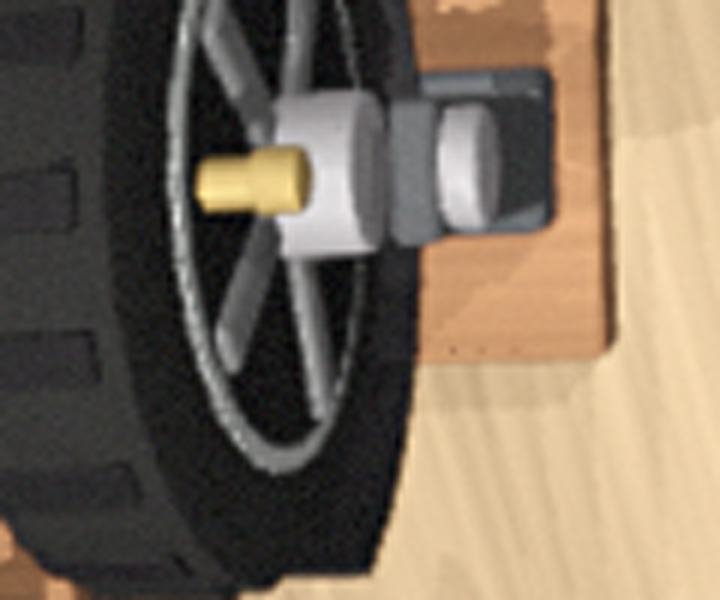

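The valve is within about 1° of straight up, judged against the hub centre. One last look at the whole scene.

```bash
python3 - <<'E'
from h import *
t=cap('top');s=cap('side');plan()
cv2.imwrite('pics/fin.png',np.hstack([cv2.resize(t['img'][40:260,50:460,::-1],(440,330)),cv2.resize(s['img'][90:300,40:370,::-1],(360,330))]))
W=world(t);a=np.radians(-3.3);R=np.array([[np.cos(a),-np.sin(a)],[np.sin(a),np.cos(a)]]);L=(W[...,:2]-[.7358,.1974])@R
m=(t['depth']>0)&(L[...,0]<-.145)&(L[...,0]>-.2)&(abs(L[...,1])<.12)&(W[...,2]>.1)&(W[...,2]<.135);print('handle',np.median(L[m],0))
E
```

```text
t 81.72 at [ 0.6521 -0.4855  0.3502] [ 3.141 -0.     1.31 ] w 0.0782 g 0.0 F [0.1 0.5 0.3] q7 0.16
handle [-0.16638747 -0.00121986]
```

View pics/fin.png

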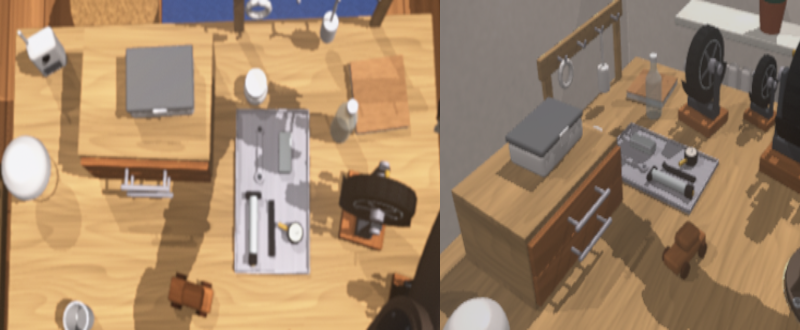

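The final view shows the drawer shut (handle at −0.166, its starting value), all five tools in the tray, the other things in place and the gripper clear of everything. Handing in.

```bash
python3 -c "
from bench import bot
print(bot.job_done())"
```

```text
the job is handed in; nothing more can be done
None
```

The job is handed in: the pump, lever, spanner, tin and gauge lie flat in the tray, the drawer is pushed fully shut, and the wheel's valve stem is within about 2° of straight up.

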